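# Load and start a stacking-tray dryer at a jeweller's bench

## Robot

A 6-joint arm with a two-finger parallel gripper is mounted at the origin on the work surface. World frame = base frame: x ahead of the robot, y to its left, z up, the work surface at z = 0. Lengths are in m, angles in rad, forces in N, time in s.
With the tool pointing down it reaches from about 0.35 to 0.85 m from the base axis. Payload 8.1 kg.
Tool frame: the origin (TCP) lies at the very end of the fingers, on their centre line; the grasp point (between the pads) lies 19 mm behind it; z points along the fingers, y is the direction in which the jaws open and shut (so a half turn about z gives the same grasp; the last joint's range is limited). The gripper opens to 93 mm and grips with 3 to 60 N. Pads are 15 mm wide; open, the fingers measure 128 mm over their backs; the gripper's body (75 mm by 188 mm) begins 65 mm behind the grasp point.
Start: joints at [-1.343, 0.13, 1.488, -0, 1.523, -0.085], TCP at [0.185, -0.571, 0.219] pointing down, gripper open.
Joint ranges: [-2.96, 2.96], [-0.89, 2.26], [0.02, 2.5], [-1.34, 4.48], [0, 2.73], [-2.66, 2.66]. Speed limits (rad/s): [2.39, 2.39, 2.79, 3.14, 3.14, 3.14].

## Interface

Orientations are given as a rotation vector (axis times angle).
In Python, from plant import robot gives the robot as it stands.
- The arm moves only by the shell command python3 -m pendant 'ROWS' [OPENING] [FORCE]. ROWS is JSON, a list of rows, each an object with "delta_pos": the shift along the tool's x, y, z in m, a list of three; "spin": the turn about the tool's z in rad. In form: [{"delta_pos": [dx, dy, dz], "spin": spin}, ...]. A call has 1 to 10 rows; each row is the pose to reach, as a shift and turn from the pose measured when the call began, along the tool's axes at that moment; what a row does not reach only later rows make up. A row lasts 1/10 s, in which the tool goes at most 50 mm and 8.59 degrees, less where a joint would pass 70% of its speed; a pose out of reach is approached as far as the arm can. A call with a gripper value outside its range is refused whole. OPENING is the closure, from -1 (fully open) to 1 (shut), set as the call begins (- or left out, the last holds). The fingers move at their own pace and stop on an object; FORCE is the grip in N (left out, the last holds). Time passes only in rows, so rows that repeat a pose let the fingers close. It gives the time, the measured TCP pose, the force and the opening at its end, in the units of the state.
- robot.read_state(): the state, without advancing time (a new reading comes with each control period).
- robot.read_camera(name): name is "scene" or "top" or "wrist"; returns a dict with "color" (400x640x3 uint8, blue, green, red), "camera_matrix" (3x3 intrinsics, pixels), "R" (3x3) and "t" (3): a world point X has camera coordinates R X + t. Camera axes: x right, y down, z forward; pixel columns grow to the right and rows downward; lengths in m; the calibration is good to about 2 mm. The wrist camera is an equidistant fisheye: a pixel r from the principal point sees the ray r / f radians off the axis. A picture is of the moment at which its call begins. There is no depth.
- robot.close_job(): hands the job in, once; it reports no verdict.
Trained networks look in the newest picture that a camera, given by its name, has taken for a name from the list of things; names that differ only in an ending like _2 or _b are one class to them, and where a whole thing is asked for, a point or a joint stands for the part that bears it (a point fixed in the world has none). Each returns a list of dicts, best first, with "score" (0 to 1); they miss things now and then, are a little off and sometimes report something else, mostly with a low value. They report only what shows in the picture. A call takes as long as a camera call. They do not tell look-alikes from the thing itself.
- robot.outline_of(camera, label): "mask" (400x640 bool, what is visible of it).
- robot.mark_of(camera, label): "location" ([x, y, z] in m, in the coordinates of the camera as it stood for that picture, good to about 4 mm: a listed point, or the origin of a listed thing).
The state is a dict: "t": time; "q": joint angles; "dq": joint speeds; "joint_torque": joint torques, N m; "tool_pos": TCP position; "orientation": TCP orientation; "force": force on the tool from outside, world axes, zero at the start; "wrist_torque": the same for the moment, N m; "opening": finger opening in m.
Only numpy, scipy, OpenCV 4.12 (cv2) and the standard library are available. Lean on these libraries where they do the work, as an engineer would, in place of code of your own. Each camera call takes 0.05 s, during which the arm holds its last target.

## Task

Get the drying job running: first turn the dryer's programme wheel until the red (off) sector fills the window and leave it there while you load. Then fit the blue filter cover level in its well with its edge tucked under the lip, stack all the trays of castings squarely on the air outlet with the top cover squarely on top of the pile, and last turn the wheel until the green sector fills the window. Leave the other things on the bench where they are.

Things in the scene. Friction and masses are not known exactly. Their poses are not given: they have to be found in the camera images.
- outlet (a point): Centre of the top face of the dryer's air outlet, a dark steel grille collar 120 mm long (its y axis) by 56 mm (its x axis), 6 mm proud of the deck on the right-hand end of the machine seen from the robot. The dryer is a low pale-grey box that does not move, 150 mm (x) by 430 mm (y), deck 70 mm above the bench; this point is 76 mm above the bench. Its axes are the dryer's: x away from the robot's side, y to the left, z up. The trays are stacked here, long side along y.
- well (a point): Centre of the floor of the filter well, a rectangular dark recess in the middle of the deck, 104 mm (x) by 94 mm (y); the floor is 62 mm above the bench, 8 mm below the deck. Axes are the dryer's. Along the whole -x edge of the well runs an aluminium lip: its underside is 12 mm above the well floor, it is 5 mm thick (top 9 mm above the deck) and overhangs the well by 14 mm, so the clear opening is 90 mm in x, shorter than the cover. Other three sides: plain walls 8 mm high.
- dial_axis (a point): The programme wheel's axis, at the top face of its round dark cover (132 mm in diameter, 77.5 mm above the bench), on the left-hand end of the deck. The cover does not turn. Axes are the dryer's.
- window (a point): Centre of the window in that round cover, 45 mm from the wheel's axis towards the dryer's +x: a bright-edged opening 28 mm (radial) by 27 degrees of arc, through which one part of the coloured wheel is seen from above. The wheel has eight sectors of 45 degrees: red = off, green = drying programme, others yellow, blue, black and white.
- dial (a joint): Turn of the programme wheel, rad, anticlockwise seen from above positive, stops at -2.2 and 2.8. Red is centred in the window at 0, green at -1.571; a sector fills the window within about 0.157 either side of its centre. At pi/4 white shows, at pi/2 yellow, at 3/4 pi blue, at -pi/4 white. The wheel stays where it is left (friction about 0.06 N m, no clicks).
- dial_grip (a point): Centre of the wheel's grip, a black upright bar with flat sides on the wheel's axis, 16 mm thick (this point's x axis) by 60 mm long (its y axis) by 30 mm tall, running from 78.5 to 108.5 mm above the bench; the point is half-way up and turns with the wheel. At dial value 0 the bar lies along the dryer's y.
- filter_cover_grip (a point): The filter cover, a loose blue louvred plate 100 mm (its x) by 90 mm (its y) by 6 mm, 140 g, with a grip bar moulded on top: 16 mm thick (x), 50 mm long (y), 26 mm tall, in the middle. The point is at the bar's centre, 13 mm above the plate's top face and 19 mm above its underside. z up. Either end may go under the lip.
- top_cover_grip (a point): The tower's top cover, a loose pale-grey flat plate 56 mm (x) by 120 mm (y) by 8 mm, 150 g, with a black grip bar on top: 14 mm thick (x), 50 mm long (y), 26 mm tall. The point is at the bar's centre, 21 mm above the underside.
- tray1_mid (a point): A drying tray: an open aluminium tray with a few castings fixed in it, outside 56 mm (x) by 120 mm (y) by 24 mm high, walls 4 mm, about 160 g, flat underside and rim. The point is at its middle, 12 mm above the underside. All trays are alike; 2 to 4 are present, the missing ones read None.
- tray2_mid (a point): A drying tray: an open aluminium tray with a few castings fixed in it, outside 56 mm (x) by 120 mm (y) by 24 mm high, walls 4 mm, about 160 g, flat underside and rim. The point is at its middle, 12 mm above the underside. All trays are alike; 2 to 4 are present, the missing ones read None.
- tray3_mid (a point): A drying tray: an open aluminium tray with a few castings fixed in it, outside 56 mm (x) by 120 mm (y) by 24 mm high, walls 4 mm, about 160 g, flat underside and rim. The point is at its middle, 12 mm above the underside. All trays are alike; 2 to 4 are present, the missing ones read None.
- tray4_mid (a point): A drying tray: an open aluminium tray with a few castings fixed in it, outside 56 mm (x) by 120 mm (y) by 24 mm high, walls 4 mm, about 160 g, flat underside and rim. The point is at its middle, 12 mm above the underside. All trays are alike; 2 to 4 are present, the missing ones read None.
- bench_block: Bystander, not part of the job, leave it where it is: steel bench block 60 x 60 x 22 mm. Origin: centre of its underside.
- pliers: Bystander, not part of the job, leave it where it is: pliers with blue handles, 160 mm long. Origin: centre of its underside.
- hammer: Bystander, not part of the job, leave it where it is: small hammer, 220 mm long. Origin: centre of its underside.
- solder_board: Bystander, not part of the job, leave it where it is: white soldering board with burn marks, 100 x 140 x 14 mm. Origin: centre of its underside.
- polish_bar: Bystander, not part of the job, leave it where it is: pink bar of polishing compound, 100 x 40 x 32 mm. Origin: centre of its underside.
- flux_jar: Bystander, not part of the job, leave it where it is: jar, 56 mm wide, 70 mm high. Origin: centre of its underside.
- ring_case: Bystander, not part of the job, leave it where it is: dark ring case 90 x 70 x 45 mm. Origin: centre of its underside.
Mind the look-alikes: they are no part of the job. Of the things shaped like the part that bears filter_cover_grip, the blue one is meant.

How it is judged:
By the outcome, as a careful person would: the job done as asked, in the order asked, and still so for the second after the job is handed in, with the robot touching nothing.
Of tray1, tray2, tray3, tray4 only 2 to 4 are there at a start; the rules pass over those that are not, and their reading is None.
At some moment in a run one of filter_cover may be knocked a few centimetres aside while the robot is not near it.
Once in a run the grip may slacken for a moment while it holds something.
It also fails if it takes over 210 s, if anything falls off the work surface, if the arm or the gripper's body presses on something with over 40 N, if the wrist force passes 120 N, or if a joint passes its speed limit or range.

## Working session

There is one attempt and no reset: what is moved stays moved. The work goes in short steps, Python scripts to look and compute and a shell command to move; the robot and the scene stay as the last step left them, time stands still between calls to the robot, and variables do not carry over. Pictures are saved under pics/ and viewed, and the job is handed in when it is done.

```bash
ls; mkdir -p pics; cat > h.py <<'E'
import numpy as np, cv2
from plant import robot
from scipy.spatial.transform import Rotation as Rn
def save(n,f): 
    c=robot.read_camera(n); cv2.imwrite('pics/'+f,c['color']); return c
def w(c,loc): return np.array(c['R']).T@(np.array(loc)-np.array(c['t']))
E
python3 - <<'E'
from h import *
s=robot.read_state(); print({k:np.round(v,3) for k,v in s.items()})
for n in ['scene','top']:
    c=save(n,n+'0.png'); print(n,np.round(c['camera_matrix'],1).tolist(),np.round(c['t'],3))
    for l in ['outlet','well','dial_axis','window','dial_grip','filter_cover_grip','top_cover_grip','tray1_mid','tray2_mid','tray3_mid','tray4_mid','bench_block','pliers','hammer','solder_board','polish_bar','flux_jar','ring_case']:
        try: print(l,[(round(d['score'],2),np.round(w(c,d['location']),3).tolist()) for d in robot.mark_of(n,l)])
        except Exception as e: print(l,e)
print(robot.read_state()['t'])
E
```

```text
pics
{'t': np.float64(0.0), 'q': array([-1.343,  0.131,  1.489,  0.   ,  1.523, -0.085]), 'dq': array([ 0.   , -0.   , -0.001,  0.   , -0.001, -0.   ]), 'joint_torque': array([-2.0000e-03, -5.5985e+01, -4.9176e+01,  7.7000e-02,  3.5000e-02,
       -0.0000e+00]), 'tool_pos': array([ 0.185, -0.57 ,  0.218]), 'orientation': array([-3.101, -0.489,  0.   ]), 'force': array([-0.072, -0.814, -0.773]), 'wrist_torque': array([-0.004,  0.038,  0.015]), 'opening': np.float64(0.093)}
scene [[464.1, 0.0, 316.3], [0.0, 464.1, 201.3], [0.0, 0.0, 1.0]] [-0.326 -0.264  1.748]
outlet [(0.61, [0.679, -0.141, 0.075])]
well [(0.82, [0.669, -0.007, 0.061])]
dial_axis [(0.78, [0.662, 0.128, 0.075])]
window [(0.59, [0.707, 0.132, 0.072])]
dial_grip [(0.74, [0.666, 0.127, 0.09])]
filter_cover_grip [(0.86, [0.59, -0.346, 0.021]), (0.55, [0.435, -0.364, 0.022]), (0.49, [0.451, -0.137, 0.01])]
top_cover_grip [(0.78, [0.431, 0.327, 0.024]), (0.71, [0.275, 0.349, 0.001]), (0.36, [0.707, 0.133, 0.07]), (0.24, [0.448, -0.134, 0.009])]
tray1_mid [(0.62, [0.453, -0.131, 0.01]), (0.62, [0.464, 0.504, 0.001]), (0.18, [
[... 797 characters left out ...]
712, 0.127, 0.073])]
dial_grip [(0.77, [0.662, 0.123, 0.092])]
filter_cover_grip [(0.85, [0.434, -0.361, 0.017]), (0.64, [0.593, -0.345, 0.021])]
top_cover_grip [(0.96, [0.429, 0.328, 0.022])]
tray1_mid [(0.92, [0.45, -0.139, 0.008])]
tray2_mid []
tray3_mid [(0.46, [0.429, 0.326, 0.018])]
tray4_mid []
bench_block [(0.9, [0.452, -0.007, -0.002])]
pliers [(0.84, [0.418, -0.547, -0.002])]
hammer [(0.66, [0.267, -0.36, -0.001])]
solder_board [(0.61, [0.269, 0.345, -0.002])]
polish_bar [(0.56, [0.538, -0.495, -0.005]), (0.48, [0.263, -0.363, 0.001]), (0.42, [0.462, 0.5, -0.004])]
flux_jar [(0.53, [0.63, 0.477, -0.004]), (0.48, [0.431, 0.328, 0.017])]
ring_case [(0.76, [0.466, 0.498, -0.002])]
1.9
```

View pics/top0.png

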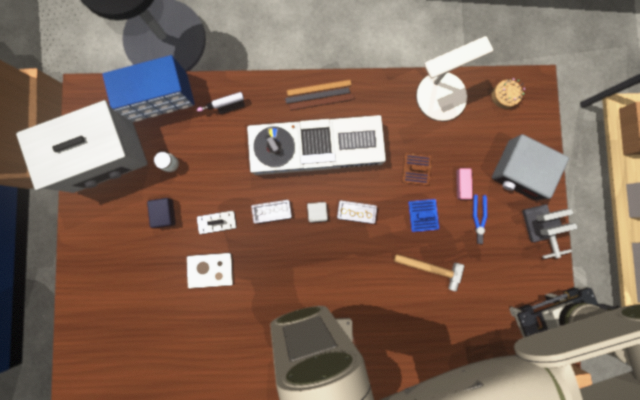

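View pics/scene0.png

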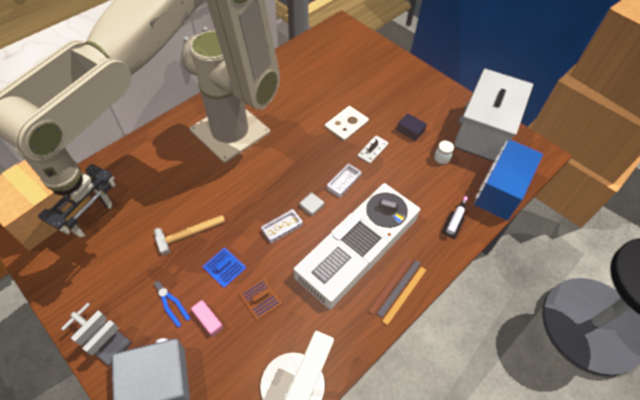

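The top view shows two trays at about (271,212) and (357,212), the top cover at (216,222) and the dryer at (316,146). Two plates share the filter-cover shape: a blue one at (424,215) and a brown one at (417,169). The blue one is meant, going by its colour. I'll enlarge that area to confirm and measure the yaws.

```bash
cat >> h.py <<'E'
def plane(c,px,z):
    K=np.array(c['camera_matrix']);R=np.array(c['R']);C=-R.T@np.array(c['t'])
    p=np.c_[np.asarray(px,float).reshape(-1,2),np.ones(len(np.asarray(px).reshape(-1,2)))]
    d=(np.linalg.inv(K)@p.T).T@R
    return C+d*((z-C[2])/d[:,2])[:,None]
def rect(c,mask,z):
    cs,_=cv2.findContours(mask.astype(np.uint8),cv2.RETR_EXTERNAL,cv2.CHAIN_APPROX_NONE)
    k=max(cs,key=cv2.contourArea)
    P=plane(c,k.reshape(-1,2),z)[:,:2]
    (cx,cy),(a,b),an=cv2.minAreaRect((P*1000).astype(np.float32))
    # direction of long side
    if a<b: an+=90; a,b=b,a
    an=(an+90)%180-90
    return np.round([cx/1000,cy/1000],4),round(a),round(b),'longaxis deg',round(an,1)
E
python3 - <<'E'
from h import *
for n in ['top','scene']:
    c=save(n,n+'1.png')
    for l,z in [('filter_cover_grip',.006),('top_cover_grip',.008),('tray1_mid',.024),('tray4_mid',.024),('outlet',.07),('dial_grip',.1085)]:
        try:
            for d in robot.outline_of(n,l): print(n,l,round(d['score'],2),rect(c,d['mask'],z))
        except Exception as e: print(n,l,e)
    I=c['color']
    if n=='top':
        cv2.imwrite('pics/c1.png',cv2.resize(I[130:250,180:320],None,fx=5.5,fy=5,interpolation=2)[:600,:800])
        cv2.imwrite('pics/c2.png',cv2.resize(I[110:240,240:440],None,fx=4,fy=4,interpolation=2))
    else: cv2.imwrite('pics/c3.png',cv2.resize(I[160:320,190:430],None,fx=3.3,fy=3.3,interpolation=2))
E
```

```text
top filter_cover_grip 0.89 (array([ 0.4338, -0.3613]), 101, 94, 'longaxis deg', 2.2)
top filter_cover_grip 0.69 (array([ 0.5901, -0.3461]), 100, 99, 'longaxis deg', -5.8)
top top_cover_grip 0.68 (array([0.4287, 0.324 ]), 123, 57, 'longaxis deg', -82.0)
top top_cover_grip 0.53 (array([ 0.416 , -0.5462]), 157, 43, 'longaxis deg', -3.7)
top tray1_mid 0.72 (array([ 0.4491, -0.1392]), 126, 59, 'longaxis deg', 81.5)
top tray4_mid 0.72 (array([0.4605, 0.1397]), 124, 60, 'longaxis deg', -83.3)
top tray4_mid 0.63 (array([ 0.4529, -0.0079]), 59, 59, 'longaxis deg', 88.6)
top outlet 0.67 (array([ 0.6639, -0.0107]), 428, 162, 'longaxis deg', -86.9)
top dial_grip 0.5 (array([0.6706, 0.1193]), 81, 43, 'longaxis deg', -0.7)
scene filter_cover_grip 0.82 (array([ 0.5925, -0.343 ]), 103, 96, 'longaxis deg', -7.7)
scene filter_cover_grip 0.59 (array([ 0.4361, -0.3589]), 103, 95, 'longaxis deg', 2.9)
scene filter_cover_grip 0.22 (array([ 0.2738, -0.3696]), 220, 98, 'longaxis deg', 60.5)
scene top_cover_grip 0.75 (array([0.6597, 0.0122]), 472, 174, 'longaxis deg', -86.7)
scene top_cover_grip 0.65 (array([0.4308, 0.3253]), 127, 61, 'longaxis deg', -82.9)
scene top_cover_grip 0.64 (array([ 0.5321, -0.494 ]), 110, 42, 'longaxis deg', -1.7)
scene tray1_mid 0.64 (array([ 0.4559, -0.1385]), 124, 67, 'longaxis deg', 81.2)
scene tray4_mid 0.62 (array([0.4635, 0.1396]), 134, 67, 'longaxis deg', -82.9)
scene outlet 0.85 (array([ 0.6793, -0.0175]), 448, 167, 'longaxis deg', -86.3)
scene dial_grip 0.63 (array([0.6702, 0.113 ]), 58, 48, 'longaxis deg', 27.5)
```

View pics/c2.png

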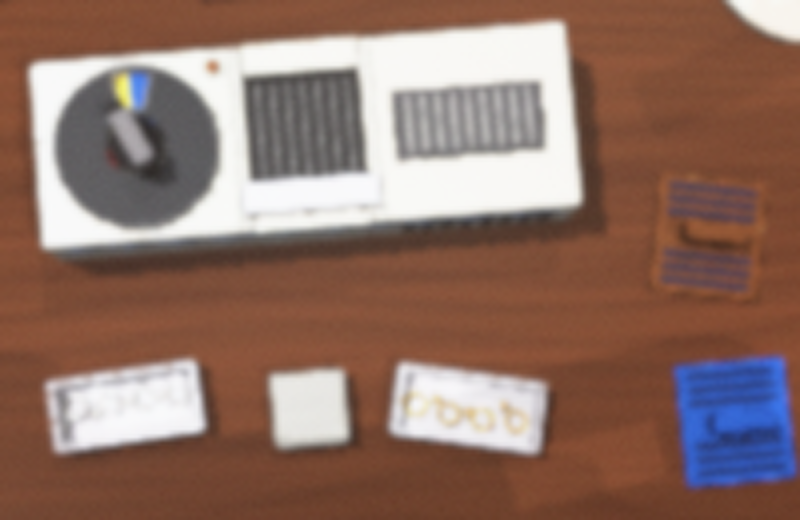

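View pics/c3.png

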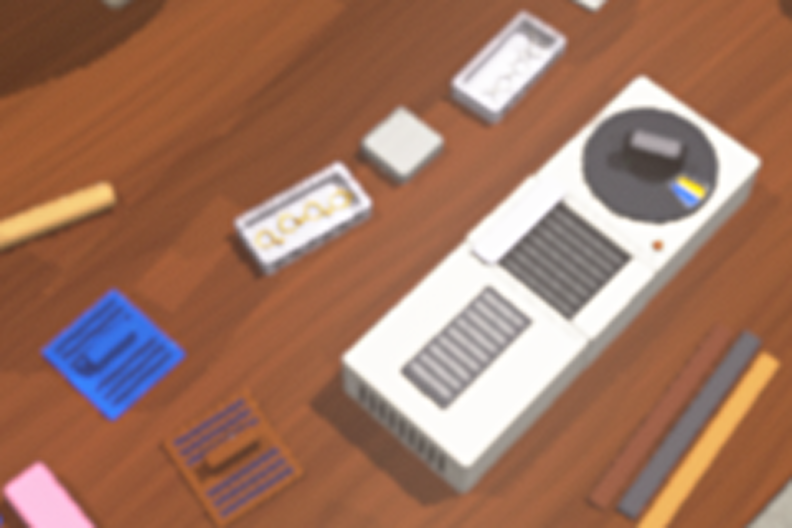

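```bash
python3 - <<'E'
import cv2
I=cv2.imread('pics/top1.png')
cv2.imwrite('pics/c1.png',cv2.resize(I[115:240,180:320],None,fx=4.5,fy=4.5,interpolation=2))
E
```

```text
(no output)
```

View pics/c1.png

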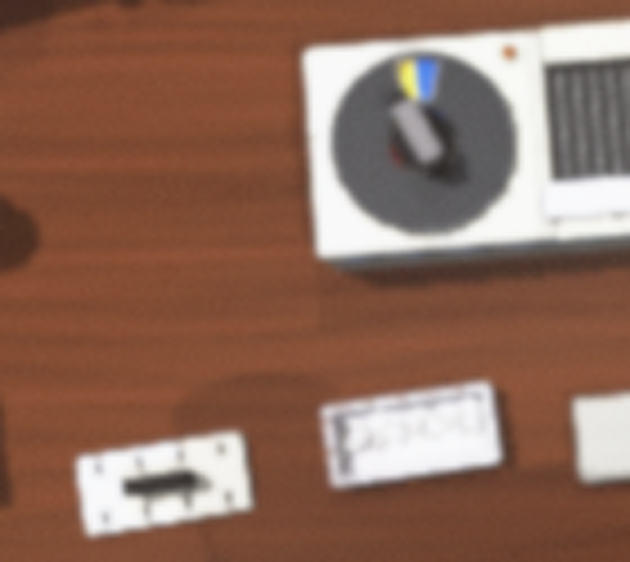

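The filter cover meant is the blue plate at crop (740,420), not the brown one at (710,240). The window shows the yellow/blue boundary, so the dial is at about 1.96, which agrees with the bar's angle of about 26°. I start with the dial.

```bash
cat >> h.py <<'E'
def st():
    s=robot.read_state(); R=Rn.from_rotvec(s['orientation']).as_matrix()
    return s,R,np.degrees(np.arctan2(R[1,1],R[0,1]))
def need(x,y,z,yaw):
    s,R,a=st(); d=R.T@(np.array([x,y,z])-s['tool_pos'])
    turn=(yaw-a+180)%360-180
    print('t %.1f tcp %s jawyaw %.1f q6 %.2f open %.3f'%(s['t'],np.round(s['tool_pos'],4),a,s['q'][5],s['opening']))
    print('delta',np.round(d,4).tolist(),'spin',round(-np.radians(turn),4),'F',np.round(s['force'],1))
E
python3 -c "
from h import *
need(.6635,.1265,.2,116)"
```

```text
t 2.6 tcp [ 0.1847 -0.5709  0.2186] jawyaw -72.1 q6 -0.09 open 0.093
delta [0.6702, -0.5162, 0.0186] spin 3.0006 F [ 0.2 -0.   0.5]
```

```bash
python3 -m pendant '[{"delta_pos":[0.4,-0.3,0],"spin":-1.5},{"delta_pos":[0.4,-0.3,0],"spin":-1.5},{"delta_pos":[0.4,-0.3,0],"spin":-1.5},{"delta_pos":[0.4,-0.3,0],"spin":-1.5},{"delta_pos":[0.4,-0.3,0],"spin":-1.5},{"delta_pos":[0.4,-0.3,0],"spin":-1.5},{"delta_pos":[0.4,-0.3,0],"spin":-1.5},{"delta_pos":[0.4,-0.3,0],"spin":-1.5},{"delta_pos":[0.4,-0.3,0],"spin":-1.5},{"delta_pos":[0.4,-0.3,0],"spin":-1.5}]' -1 15; python3 -c "
from h import *
need(.6635,.1265,.2,116)"
```

```text
t: 3.6
tool_pos: [0.4739, -0.1605, 0.219]
orientation: [1.929, 2.478, 0.0]
force: [0.1, -0.6, 0.9]
opening: 0.0931
t 3.6 tcp [ 0.4739 -0.1605  0.219 ] jawyaw 14.2 q6 -0.68 open 0.093
delta [0.2317, 0.2543, 0.019] spin -1.7765 F [ 0.1 -0.6  0.9]
```

```bash
python3 -m pendant '[{"delta_pos":[0.232,0.254,0.019],"spin":-1.777},{"delta_pos":[0.232,0.254,0.019],"spin":-1.777},{"delta_pos":[0.232,0.254,0.019],"spin":-1.777},{"delta_pos":[0.232,0.254,0.019],"spin":-1.777},{"delta_pos":[0.232,0.254,0.019],"spin":-1.777},{"delta_pos":[0.232,0.254,0.019],"spin":-1.777},{"delta_pos":[0.232,0.254,0.019],"spin":-1.777},{"delta_pos":[0.232,0.254,0.019],"spin":-1.777},{"delta_pos":[0.232,0.254,0.019],"spin":-1.777},{"delta_pos":[0.232,0.254,0.019],"spin":-1.777}]';python3 -m pendant '[{"delta_pos":[0,0,0],"spin":-0.22},{"delta_pos":[0,0,0],"spin":-0.22},{"delta_pos":[0,0,0],"spin":-0.22}]'; python3 -c "
from h import *
need(.6635,.1265,.083,116)
c=save('wrist','w1.png'); print(np.round(c['camera_matrix'],1).tolist())
for l in ['dial_axis','dial_grip','window','well']:
    print(l,[(round(d['score'],2),np.round(w(c,d['location']),4).tolist()) for d in robot.mark_of('wrist',l)])
"
```

```text
t: 4.6
tool_pos: [0.6631, 0.1275, 0.1994]
orientation: [0.28, -3.129, 0.001]
force: [0.7, -0.0, -0.9]
opening: 0.0931
t: 4.9
tool_pos: [0.6631, 0.1275, 0.1992]
orientation: [0.623, -3.079, 0.001]
force: [0.4, -0.1, 0.9]
opening: 0.0928
t 4.9 tcp [0.6631 0.1275 0.1992] jawyaw 112.9 q6 -1.86 open 0.093
delta [-0.0001, -0.001, 0.1162] spin -0.0542 F [ 0.4 -0.1  0.9]
[[309.7, 0.0, 319.4], [0.0, 309.7, 202.9], [0.0, 0.0, 1.0]]
dial_axis [(0.55, [0.6604, 0.1272, 0.0762])]
dial_grip [(0.88, [0.6634, 0.1275, 0.0933])]
window [(0.65, [0.706, 0.1281, 0.0744])]
well [(0.76, [0.6716, -0.0076, 0.0564])]
```

View pics/w1.png

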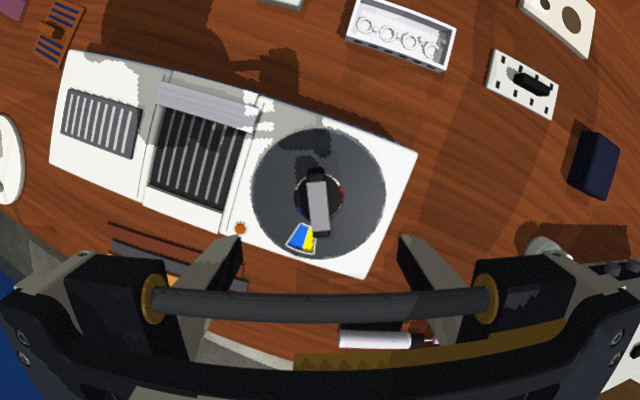

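The wrist view shows the grip bar at (318,205), aligned between the fingers, with blue and yellow in the window at (300,238). Next I descend and grip.

```bash
python3 -m pendant '[{"delta_pos":[0,0,0.03],"spin":0},{"delta_pos":[0,0,0.06],"spin":-0.02},{"delta_pos":[0,0,0.08],"spin":-0.03},{"delta_pos":[0,0,0.1],"spin":-0.03},{"delta_pos":[0,-0.001,0.11],"spin":-0.03},{"delta_pos":[0,-0.001,0.115],"spin":-0.03},{"delta_pos":[0,-0.001,0.115],"spin":-0.03}]';python3 -m pendant '[{"delta_pos":[0,0,0],"spin":0},{"delta_pos":[0,0,0],"spin":0},{"delta_pos":[0,0,0],"spin":0},{"delta_pos":[0,0,0],"spin":0},{"delta_pos":[0,0,0],"spin":0},{"delta_pos":[0,0,0],"spin":0},{"delta_pos":[0,0,0],"spin":0},{"delta_pos":[0,0,0],"spin":0}]' 1 15; python3 -c "
from h import *
need(.6635,.1265,.083,4)
c=save('wrist','w2.png')
"
```

```text
t: 5.85
tool_pos: [0.6634, 0.1263, 0.0842]
orientation: [0.664, -3.07, 0.001]
force: [-0.1, -0.3, 0.4]
opening: 0.0928
t: 6.65
tool_pos: [0.6634, 0.1263, 0.0842]
orientation: [0.665, -3.07, 0.001]
force: [-0.4, -0.3, -0.1]
opening: 0.0335
t 6.7 tcp [0.6634 0.1263 0.0842] jawyaw 114.4 q6 -1.88 open 0.033
delta [-0.0002, 0.0001, 0.0012] spin 1.9274 F [-0.4 -0.3 -0.1]
```

View pics/w2.png

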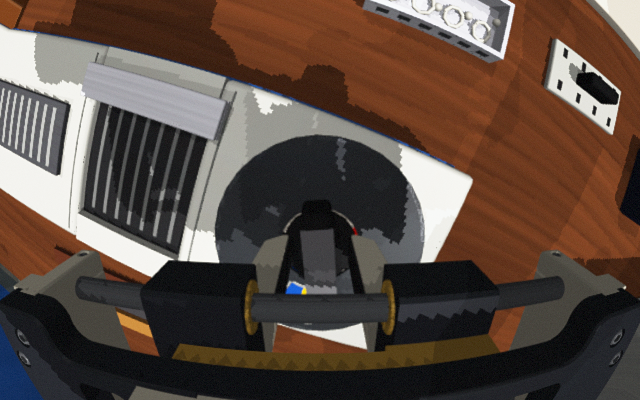

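Still closing around the bar at (320,250). A few more rows to finish the grip, then the turn.

```bash
python3 -m pendant '[{"delta_pos":[0,0,0],"spin":0},{"delta_pos":[0,0,0],"spin":0},{"delta_pos":[0,0,0],"spin":0},{"delta_pos":[0,0,0],"spin":0}]' 1 15; python3 -m pendant '[{"delta_pos":[0,0,0],"spin":0.1},{"delta_pos":[0,0,0],"spin":0.2},{"delta_pos":[0,0,0],"spin":0.3},{"delta_pos":[0,0,0],"spin":0.4},{"delta_pos":[0,0,0],"spin":0.5},{"delta_pos":[0,0,0],"spin":0.6},{"delta_pos":[0,0,0],"spin":0.7},{"delta_pos":[0,0,0],"spin":0.8},{"delta_pos":[0,0,0],"spin":0.9},{"delta_pos":[0,0,0],"spin":1.0}]'
python3 -c "
from h import *
need(.6635,.1265,.083,4)
"
```

```text
t: 7.1
tool_pos: [0.6634, 0.1263, 0.0841]
orientation: [0.665, -3.07, 0.001]
force: [0.4, 0.7, 0.8]
opening: 0.0164
t: 8.1
tool_pos: [0.6634, 0.1266, 0.0841]
orientation: [-0.894, -3.011, 0.001]
force: [0.2, 1.3, -0.9]
opening: 0.0166
t 8.1 tcp [0.6634 0.1266 0.0841] jawyaw 56.9 q6 -0.88 open 0.017
delta [-0.0002, -0.0, 0.0011] spin 0.9235 F [ 0.2  1.3 -0.9]
```

```bash
python3 -m pendant '[{"delta_pos":[0,0,0],"spin":0.1},{"delta_pos":[0,0,0],"spin":0.2},{"delta_pos":[0,0,0],"spin":0.3},{"delta_pos":[0,0,0],"spin":0.4},{"delta_pos":[0,0,0],"spin":0.5},{"delta_pos":[0,0,0],"spin":0.6},{"delta_pos":[0,0,0],"spin":0.7},{"delta_pos":[0,0,0],"spin":0.8},{"delta_pos":[0,0,0],"spin":0.9},{"delta_pos":[0,0,0],"spin":0.93}]'; python3 -m pendant '[{"delta_pos":[0,0,0],"spin":0},{"delta_pos":[0,0,0],"spin":0},{"delta_pos":[0,0,0],"spin":0},{"delta_pos":[0,0,0],"spin":0},{"delta_pos":[0,0,0],"spin":0}]' -0.3
python3 -m pendant '[{"delta_pos":[0,0,-0.03],"spin":0},{"delta_pos":[0,0,-0.06],"spin":0},{"delta_pos":[0,0,-0.1],"spin":0},{"delta_pos":[0,0,-0.13],"spin":0},{"delta_pos":[0,0,-0.16],"spin":0},{"delta_pos":[0,0,-0.16],"spin":0}]' -1
python3 -c "
from h import *
need(.6635,.1265,.083,4)
c=save('wrist','w3.png')
"
```

```text
t: 9.1
tool_pos: [0.6636, 0.1268, 0.0841]
orientation: [2.153, 2.288, -0.0]
force: [2.2, 1.2, -1.3]
opening: 0.0167
t: 9.6
tool_pos: [0.6636, 0.1268, 0.0841]
orientation: [-2.152, -2.288, 0.0]
force: [-0.3, -0.3, 0.3]
opening: 0.0516
t: 10.2
tool_pos: [0.6661, 0.1271, 0.2508]
orientation: [2.148, 2.284, 0.011]
force: [-0.0, -0.1, 0.6]
opening: 0.0927
t 10.2 tcp [0.6661 0.1271 0.2508] jawyaw 3.5 q6 0.05 open 0.093
delta [-0.0005, -0.0042, 0.1677] spin -0.0082 F [-0.  -0.1  0.6]
```

View pics/w3.png

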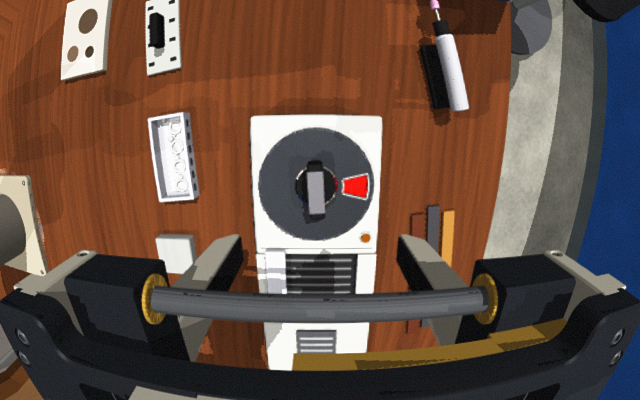

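The red sector fills the window at (355,187) and the bar at (316,190) lies along the dryer. Next I look at the well and outlet from above.

```bash
python3 -m pendant '[{"delta_pos":[0.035,0,0],"spin":0},{"delta_pos":[0.08,0,0],"spin":0},{"delta_pos":[0.12,0,0],"spin":0},{"delta_pos":[0.15,0,0],"spin":0},{"delta_pos":[0.165,0,0],"spin":0},{"delta_pos":[0.165,0,0],"spin":0},{"delta_pos":[0.165,0,0],"spin":0}]'
cat >> h.py <<'E'
def fray(c,px):
    K=np.array(c['camera_matrix']);px=np.asarray(px,float).reshape(-1,2)
    u=(px-[K[0,2],K[1,2]])/K[0,0]; th=np.linalg.norm(u,axis=1); 
    s=np.where(th>1e-9,np.sin(th)/np.maximum(th,1e-9),1)
    return np.c_[u*s[:,None],np.cos(th)]
def fplane(c,px,z):
    R=np.array(c['R']);C=-R.T@np.array(c['t']); d=fray(c,px)@R
    return C+d*((z-C[2])/d[:,2])[:,None]
def rectify(c,cx,cy,z,W,H,mm=0.5):
    """orthophoto of plane z: up=+x world, left=+y world, mm per pixel"""
    w_,h_=int(W/mm),int(H/mm)
    v,u=np.mgrid[0:h_,0:w_]
    X=cx+(h_/2-v)*mm/1000; Y=cy+(w_/2-u)*mm/1000
    P=np.stack([X,Y,np.full(X.shape,z)],-1)@np.array(c['R']).T+np.array(c['t'])
    K=np.array(c['camera_matrix']); r=np.linalg.norm(P[...,:2],axis=-1); th=np.arctan2(r,P[...,2])
    m=(P[...,:2]/np.maximum(r,1e-9)[...,None])*th[...,None]*K[0,0]+[K[0,2],K[1,2]]
    return cv2.remap(c['color'],m[...,0].astype(np.float32),m[...,1].astype(np.float32),cv2.INTER_LINEAR)
E
python3 -c "
from h import *
need(.668,-.04,.25,4)
c=save('wrist','w4.png')
for l in ['outlet','well','dial_axis','dial_grip','window']:
    print(l,[(round(d['score'],2),np.round(w(c,d['location']),4).tolist()) for d in robot.mark_of('wrist',l)])
I=rectify(c,.67,-.04,.07,300,200,.4)
cv2.imwrite('pics/r4.png',I)
"
```

```text
t: 10.95
tool_pos: [0.6551, 0.2906, 0.2468]
orientation: [2.15, 2.286, 0.004]
force: [0.0, -0.6, -0.3]
opening: 0.0931
t 10.9 tcp [0.6551 0.2906 0.2468] jawyaw 3.5 q6 0.29 open 0.093
delta [-0.3307, -0.0074, -0.0029] spin -0.0084 F [ 0.  -0.6 -0.3]
outlet []
well []
dial_axis [(0.83, [0.6616, 0.1247, 0.0748])]
dial_grip [(0.61, [0.6642, 0.1272, 0.0936])]
window []
```

View pics/r4.png

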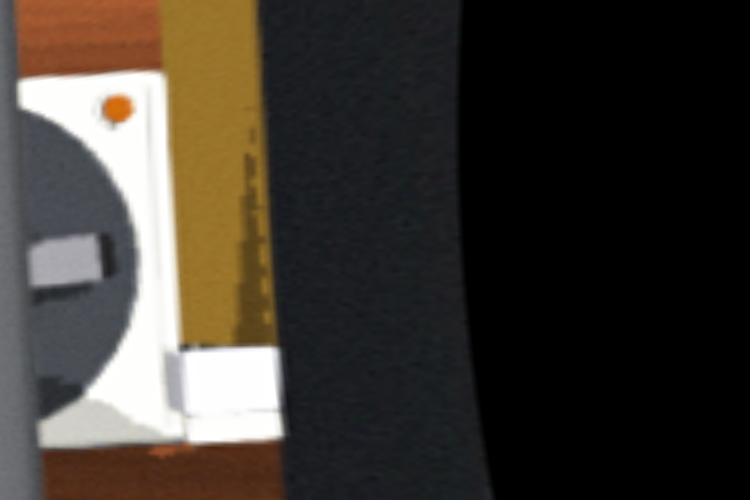

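I moved the wrong way, because tool x points to +y at this yaw. I'll go back the other way.

```bash
python3 -m pendant '[{"delta_pos":[-0.3,-0.007,-0.003],"spin":-0.008},{"delta_pos":[-0.3,-0.007,-0.003],"spin":-0.008},{"delta_pos":[-0.3,-0.007,-0.003],"spin":-0.008},{"delta_pos":[-0.3,-0.007,-0.003],"spin":-0.008},{"delta_pos":[-0.3,-0.007,-0.003],"spin":-0.008},{"delta_pos":[-0.3,-0.007,-0.003],"spin":-0.008},{"delta_pos":[-0.3,-0.007,-0.003],"spin":-0.008},{"delta_pos":[-0.3,-0.007,-0.003],"spin":-0.008}]'
python3 -c "
from h import *
need(.668,-.04,.25,4)
c=save('wrist','w5.png')
for l in ['outlet','well','dial_axis','dial_grip','window']:
    print(l,[(round(d['score'],2),np.round(w(c,d['location']),4).tolist()) for d in robot.mark_of('wrist',l)])
I=rectify(c,.67,-.04,.07,300,200,.4)
cv2.imwrite('pics/r5.png',I)
"
```

```text
t: 12.05
tool_pos: [0.6664, -0.0114, 0.2511]
orientation: [2.146, 2.289, 0.008]
force: [-0.1, 0.9, -0.9]
opening: 0.0924
t 12.1 tcp [ 0.6664 -0.0114  0.2511] jawyaw 3.7 q6 -0.16 open 0.092
delta [-0.0286, -0.0003, 0.0011] spin -0.0053 F [-0.1  0.9 -0.9]
outlet [(0.85, [0.6775, -0.1413, 0.0769]), (0.27, [0.4477, -0.1379, 0.013])]
well [(0.9, [0.6738, -0.0089, 0.0565])]
dial_axis [(0.62, [0.6611, 0.1273, 0.0761])]
dial_grip [(0.9, [0.664, 0.1276, 0.0933])]
window [(0.79, [0.7029, 0.1297, 0.0745])]
```

View pics/r5.png

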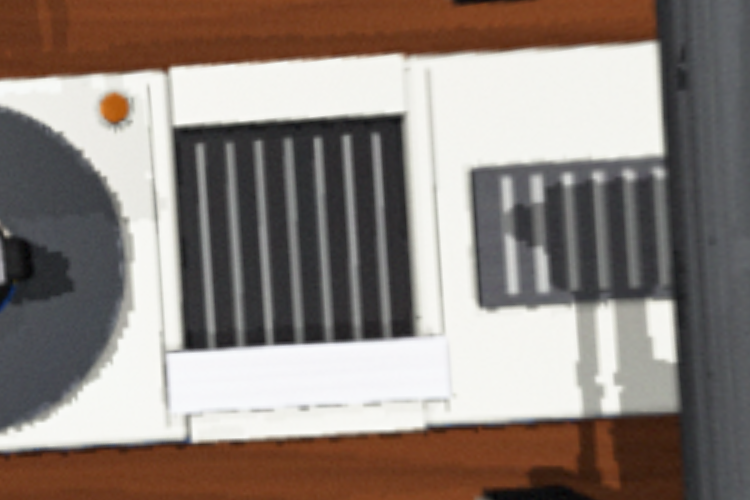

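The orthophoto (0.4 mm/px) shows the well's +x corners at (176,128) and (402,116), and the lip edge at (167,352)–(447,337). That puts the well centre near (0.669, -0.0085) with the dryer yawed about 3.2°. Next is the blue cover.

```bash
python3 -c "
from h import *
need(.434,-.361,.18,2.5)"
```

```text
t 12.3 tcp [ 0.6665 -0.0079  0.2509] jawyaw 4.0 q6 -0.16 open 0.093
delta [-0.336, -0.2571, 0.0693] spin 0.0264 F [-0.4  0.9 -0.3]
```

```bash
python3 -m pendant '[{"delta_pos":[-0.336,-0.257,0.03],"spin":0.026},{"delta_pos":[-0.336,-0.257,0.03],"spin":0.026},{"delta_pos":[-0.336,-0.257,0.03],"spin":0.026},{"delta_pos":[-0.336,-0.257,0.03],"spin":0.026},{"delta_pos":[-0.336,-0.257,0.03],"spin":0.026},{"delta_pos":[-0.336,-0.257,0.03],"spin":0.026},{"delta_pos":[-0.336,-0.257,0.03],"spin":0.026},{"delta_pos":[-0.336,-0.257,0.05],"spin":0.026},{"delta_pos":[-0.336,-0.257,0.05],"spin":0.026},{"delta_pos":[-0.336,-0.257,0.05],"spin":0.026}]'
python3 -m pendant '[{"delta_pos":[0,0,0],"spin":0},{"delta_pos":[0,0,0],"spin":0}]'
python3 -c "
from h import *
need(.434,-.361,.18,2.5)
c=save('wrist','w6.png')
for l in ['filter_cover_grip']:
    print(l,[(round(d['score'],2),np.round(w(c,d['location']),4).tolist()) for d in robot.mark_of('wrist',l)])
cv2.imwrite('pics/r6.png',rectify(c,.434,-.361,.006,240,180,.4))
cv2.imwrite('pics/r6b.png',rectify(c,.434,-.361,.032,240,180,.4))
"
```

```text
t: 13.35
tool_pos: [0.4317, -0.3624, 0.1975]
orientation: [2.174, 2.266, 0.006]
force: [-1.0, 0.5, -0.4]
opening: 0.0929
t: 13.55
tool_pos: [0.4326, -0.3614, 0.1978]
orientation: [2.172, 2.267, 0.007]
force: [-0.1, 0.3, 0.0]
opening: 0.0932
t 13.6 tcp [ 0.4326 -0.3614  0.1978] jawyaw 2.4 q6 -0.83 open 0.093
delta [0.0003, 0.0013, 0.0178] spin -0.001 F [-0.1  0.3  0. ]
filter_cover_grip [(0.66, [0.588, -0.3468, 0.0176]), (0.64, [0.4341, -0.363, 0.0114])]
```

View pics/r6.png

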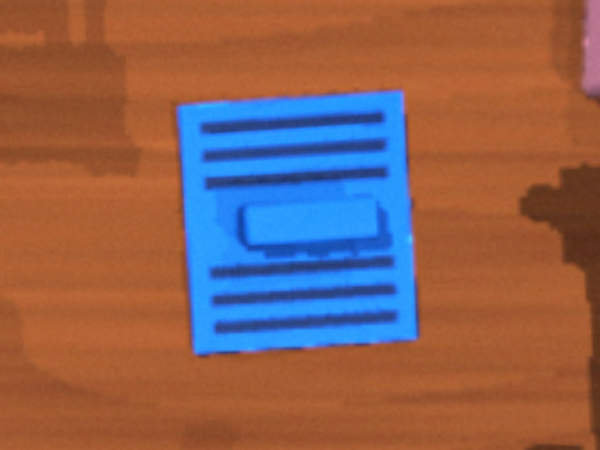

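View pics/w6.png

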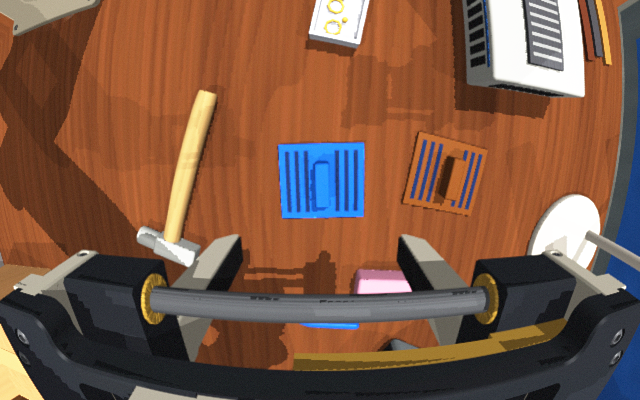

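The blue plate lies between the fingers at wrist pixel (321,180). In the orthophoto its corners are (178,105), (403,91), (418,341) and (195,354), which gives centre (0.4349, -0.3604) and yaw 3.6°.

```bash
python3 -c "
from h import *
need(.4349,-.3604,.0095,3.6)"
```

```text
t 13.7 tcp [ 0.4329 -0.3614  0.1981] jawyaw 2.5 q6 -0.83 open 0.093
delta [0.0007, 0.0012, 0.1886] spin -0.0196 F [0.  0.3 0.2]
```

```bash
python3 -m pendant '[{"delta_pos":[0.001,0.001,0.04],"spin":-0.02},{"delta_pos":[0.001,0.001,0.08],"spin":-0.02},{"delta_pos":[0.001,0.0015,0.12],"spin":-0.02},{"delta_pos":[0.001,0.002,0.15],"spin":-0.02},{"delta_pos":[0.001,0.002,0.17],"spin":-0.02},{"delta_pos":[0.001,0.002,0.18],"spin":-0.02},{"delta_pos":[0.001,0.002,0.185],"spin":-0.02},{"delta_pos":[0.001,0.002,0.188],"spin":-0.02},{"delta_pos":[0.001,0.002,0.188],"spin":-0.02}]' -0.5
python3 -c "
from h import *
need(.4349,-.3604,.0095,3.6)"
```

```text
t: 14.55
tool_pos: [0.4364, -0.3605, 0.011]
orientation: [2.147, 2.288, 0.006]
force: [-0.4, 0.9, 0.5]
opening: 0.0698
t 14.6 tcp [ 0.4364 -0.3605  0.011 ] jawyaw 3.6 q6 -0.85 open 0.070
delta [0.0002, -0.0015, 0.0015] spin 0.0007 F [-0.4  0.9  0.5]
```

```bash
python3 -m pendant '[{"delta_pos":[0,-0.001,0.001],"spin":0},{"delta_pos":[0,-0.001,0.001],"spin":0},{"delta_pos":[0,-0.001,0.001],"spin":0},{"delta_pos":[0,-0.001,0.001],"spin":0},{"delta_pos":[0,-0.001,0.001],"spin":0},{"delta_pos":[0,-0.001,0.001],"spin":0},{"delta_pos":[0,-0.001,0.001],"spin":0},{"delta_pos":[0,-0.001,0.001],"spin":0},{"delta_pos":[0,-0.001,0.001],"spin":0},{"delta_pos":[0,-0.001,0.001],"spin":0}]' 1 30
python3 -m pendant '[{"delta_pos":[0,0,-0.02],"spin":0},{"delta_pos":[0,0,-0.05],"spin":0},{"delta_pos":[0,0,-0.09],"spin":0},{"delta_pos":[0,0,-0.13],"spin":0},{"delta_pos":[0,0,-0.17],"spin":0},{"delta_pos":[0,0,-0.19],"spin":0},{"delta_pos":[0,0,-0.19],"spin":0}]'
python3 -c "
from h import *
need(.684,-.0077,.16,3.2)
c=save('wrist','w7.png')"
```

```text
t: 15.55
tool_pos: [0.4354, -0.3605, 0.0101]
orientation: [2.147, 2.288, 0.006]
force: [0.4, -0.8, -0.1]
opening: 0.0161
t: 16.25
tool_pos: [0.436, -0.3622, 0.2043]
orientation: [2.142, 2.283, 0.006]
force: [0.0, 0.0, -1.4]
opening: 0.0161
t 16.2 tcp [ 0.436  -0.3622  0.2043] jawyaw 3.6 q6 -0.85 open 0.016
delta [0.3383, 0.2696, 0.0452] spin 0.0078 F [ 0.   0.  -1.4]
```

View pics/w7.png

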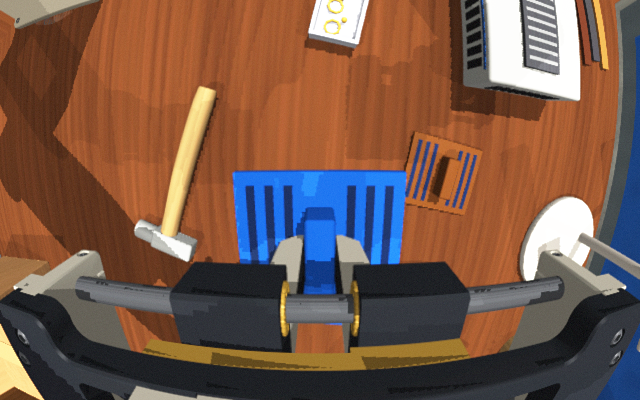

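The cover is held: blue plate at (320,225), opening 16 mm. Next I move above the well, offset 15 mm towards +x.

```bash
python3 -m pendant '[{"delta_pos":[0.338,0.27,0.01],"spin":0.008},{"delta_pos":[0.338,0.27,0.01],"spin":0.008},{"delta_pos":[0.338,0.27,0.01],"spin":0.008},{"delta_pos":[0.338,0.27,0.01],"spin":0.008},{"delta_pos":[0.338,0.27,0.01],"spin":0.008},{"delta_pos":[0.338,0.27,0.01],"spin":0.008},{"delta_pos":[0.338,0.27,0.01],"spin":0.008},{"delta_pos":[0.338,0.27,0.03],"spin":0.008},{"delta_pos":[0.338,0.27,0.045],"spin":0.008},{"delta_pos":[0.338,0.27,0.045],"spin":0.008}]'
python3 -m pendant '[{"delta_pos":[0,0,0],"spin":0},{"delta_pos":[0,0,0],"spin":0},{"delta_pos":[0,0,0],"spin":0}]'
python3 -c "
from h import *
need(.684,-.0077,.085,3.2)
c=save('wrist','w8.png')
s,R,a=st()
cv2.imwrite('pics/r8.png',rectify(c,.684,-.008,.07,240,180,.4))
cv2.imwrite('pics/r8b.png',rectify(c,.684,-.008,s['tool_pos'][2]-.004,240,180,.4))
"
```

```text
t: 17.3
tool_pos: [0.6808, -0.0019, 0.1486]
orientation: [-2.152, -2.285, 0.003]
force: [-1.7, 1.0, -2.1]
opening: 0.0158
t: 17.6
tool_pos: [0.6802, -0.003, 0.1483]
orientation: [-2.153, -2.284, 0.004]
force: [-0.4, -0.2, -1.2]
opening: 0.0159
t 17.6 tcp [ 0.6802 -0.003   0.1483] jawyaw 3.4 q6 -0.14 open 0.016
delta [-0.005, 0.0037, 0.0632] spin 0.0031 F [-0.4 -0.2 -1.2]
```

View pics/r8.png

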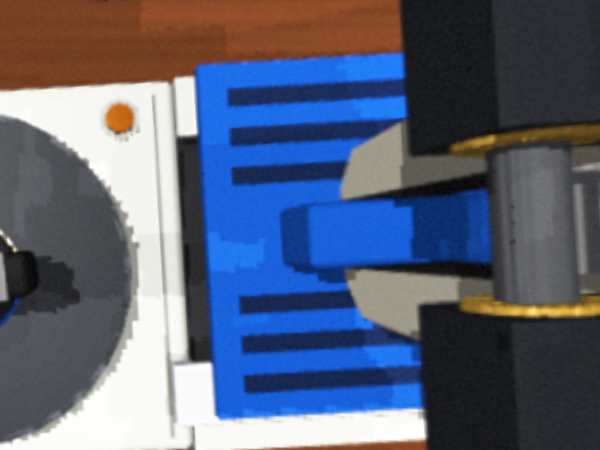

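View pics/r8b.png

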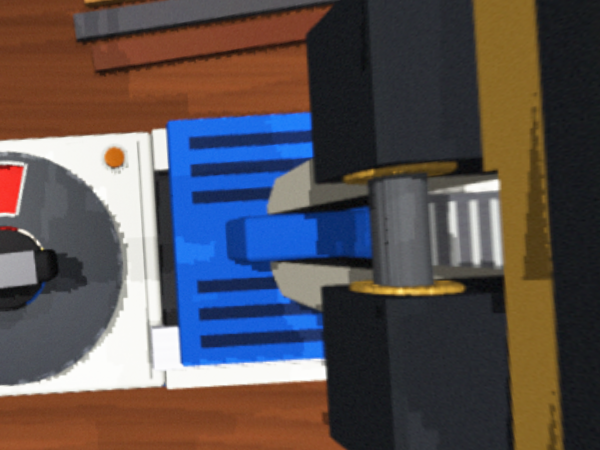

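```bash
python3 -m pendant '[{"delta_pos":[-0.002,0.002,0.015],"spin":0.003},{"delta_pos":[-0.005,0.0037,0.03],"spin":0.003},{"delta_pos":[-0.005,0.0037,0.04],"spin":0.003},{"delta_pos":[-0.005,0.0037,0.048],"spin":0.003},{"delta_pos":[-0.005,0.0037,0.048],"spin":0.003},{"delta_pos":[-0.005,0.0037,0.048],"spin":0.003}]'
python3 -c "
from h import *
need(.684,-.0077,.085,3.2)
c=save('wrist','w9.png')
s,R,a=st()
cv2.imwrite('pics/r9.png',rectify(c,.684,.03,.07,160,200,.3))
cv2.imwrite('pics/r9b.png',rectify(c,.684,.03,s['tool_pos'][2]-.004,160,200,.3))
"
```

```text
t: 18.25
tool_pos: [0.6844, -0.0078, 0.1008]
orientation: [-2.157, -2.281, 0.003]
force: [-0.1, -0.3, -0.8]
opening: 0.0154
t 18.2 tcp [ 0.6844 -0.0078  0.1008] jawyaw 3.2 q6 -0.14 open 0.015
delta [0.0001, -0.0004, 0.0158] spin -0.0001 F [-0.1 -0.3 -0.8]
```

View pics/r9.png

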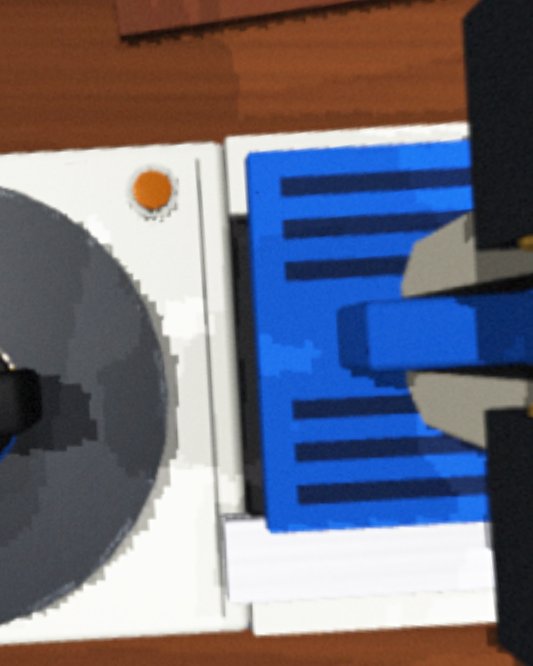

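View pics/r9b.png

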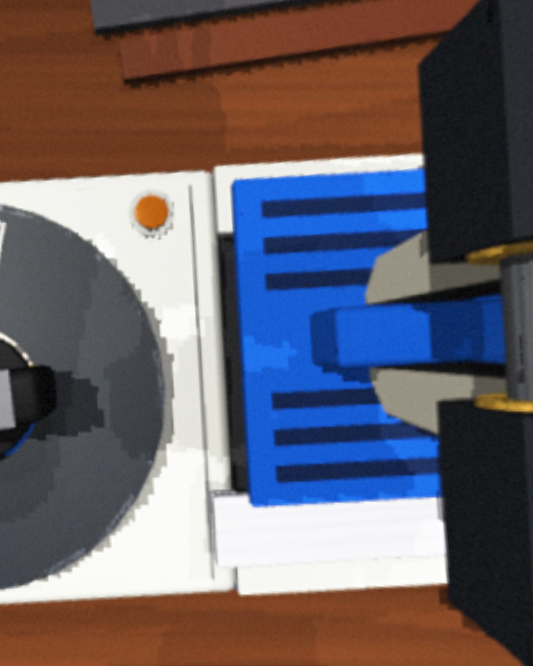

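The held plate's left edge is about 1.5 mm inside the well's left wall, and its -x edge is about 3 mm clear of the lip. I'll shift 2 mm further towards +x, lower it, and release.

```bash
python3 -m pendant '[{"delta_pos":[-0.0005,0.001,0.004],"spin":0},{"delta_pos":[-0.0005,0.002,0.008],"spin":0},{"delta_pos":[-0.0005,0.002,0.012],"spin":0},{"delta_pos":[-0.0005,0.002,0.016],"spin":0},{"delta_pos":[-0.0005,0.002,0.0195],"spin":0},{"delta_pos":[-0.0005,0.002,0.0195],"spin":0},{"delta_pos":[-0.0005,0.002,0.0195],"spin":0}]'
python3 -c "
from h import *
need(.686,-.0082,.0805,3.2)
c=save('wrist','w10.png')
cv2.imwrite('pics/r10.png',rectify(c,.684,.03,.07,160,200,.3))
"
```

```text
t: 19.0
tool_pos: [0.6867, -0.0082, 0.0818]
orientation: [-2.157, -2.281, 0.002]
force: [-0.6, 0.1, -0.9]
opening: 0.0154
t 19.0 tcp [ 0.6867 -0.0082  0.0818] jawyaw 3.2 q6 -0.14 open 0.015
delta [-0.0, -0.0007, 0.0013] spin 0.0 F [-0.6  0.1 -0.9]
```

View pics/r10.png

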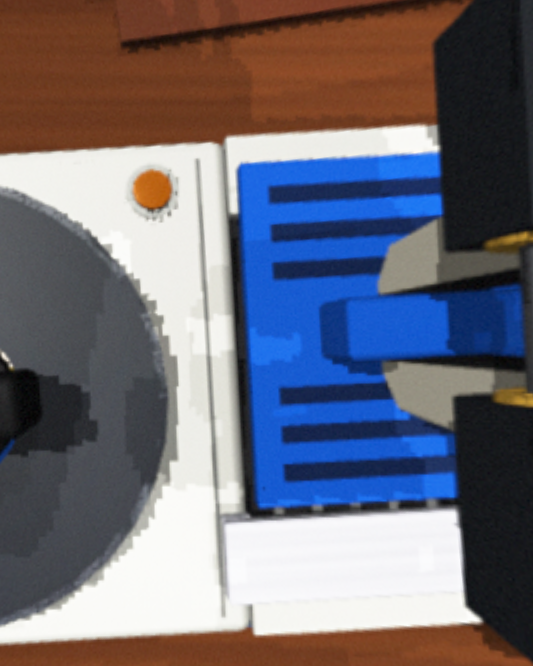

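The plate's left edge sits about 1.5 mm inside the wall (239 against 244 px), and its lower edge at row 507 clears the lip at row 515. Release.

```bash
python3 -m pendant '[{"delta_pos":[0,0,0.001],"spin":0},{"delta_pos":[0,0,0.001],"spin":0},{"delta_pos":[0,0,0.001],"spin":0},{"delta_pos":[0,0,0.001],"spin":0}]' 0.4 20
python3 -c "
from h import *
need(.686,-.0082,.0805,3.2)
c=save('wrist','w11.png')
cv2.imwrite('pics/r11.png',rectify(c,.684,.03,.07,160,200,.3))
"
```

```text
t: 19.45
tool_pos: [0.6871, -0.0082, 0.0814]
orientation: [-2.158, -2.282, 0.001]
force: [-0.5, -0.1, -0.1]
opening: 0.028
t 19.4 tcp [ 0.6871 -0.0082  0.0814] jawyaw 3.2 q6 -0.14 open 0.028
delta [0.0, -0.0011, 0.0009] spin -0.0 F [-0.5 -0.1 -0.1]
```

View pics/r11.png

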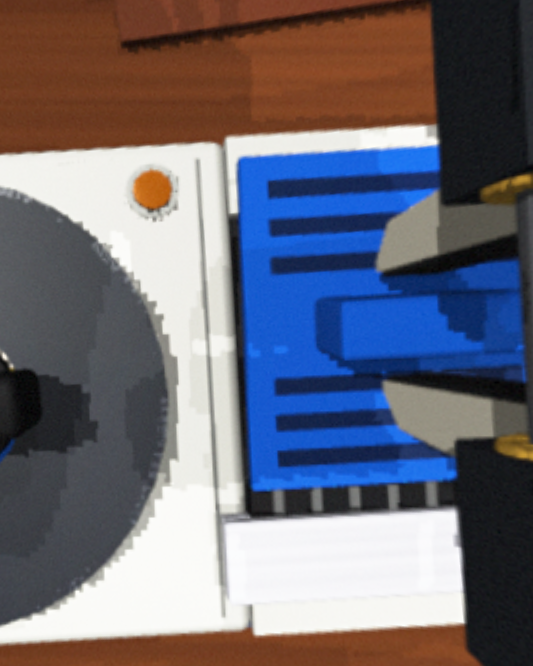

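The -x end has dropped into the well (lower edge at row 490, floor slats visible below it), while the +x end rests on the deck. Next I narrow the fingers to about 20 mm and push towards -x, under the lip.

```bash
python3 -m pendant '[{"delta_pos":[0,0,0],"spin":0},{"delta_pos":[0,-0.002,0],"spin":0},{"delta_pos":[0,-0.004,0],"spin":0},{"delta_pos":[0,-0.006,0],"spin":0},{"delta_pos":[0,-0.008,0],"spin":0},{"delta_pos":[0,-0.01,0],"spin":0},{"delta_pos":[0,-0.012,0],"spin":0},{"delta_pos":[0,-0.014,0],"spin":0}]' 0.57
python3 -m pendant '[{"delta_pos":[0,-0.002,0],"spin":0},{"delta_pos":[0,-0.003,0],"spin":0},{"delta_pos":[0,-0.004,0],"spin":0},{"delta_pos":[0,-0.005,0],"spin":0},{"delta_pos":[0,-0.005,0],"spin":0}]'
python3 -c "
from h import *
need(.669,-.0085,.0805,3.2)
c=save('wrist','w12.png')
cv2.imwrite('pics/r12.png',rectify(c,.684,.03,.07,160,200,.3))
"
```

```text
t: 20.3
tool_pos: [0.6729, -0.0089, 0.0813]
orientation: [-2.158, -2.282, 0.001]
force: [0.2, -1.1, -1.3]
opening: 0.02
t: 20.8
tool_pos: [0.6678, -0.0092, 0.0814]
orientation: [-2.158, -2.282, 0.002]
force: [0.4, 0.4, -0.7]
opening: 0.0201
t 20.8 tcp [ 0.6678 -0.0092  0.0814] jawyaw 3.2 q6 -0.15 open 0.020
delta [0.0007, 0.0013, 0.0009] spin 0.0 F [ 0.4  0.4 -0.7]
```

View pics/r12.png

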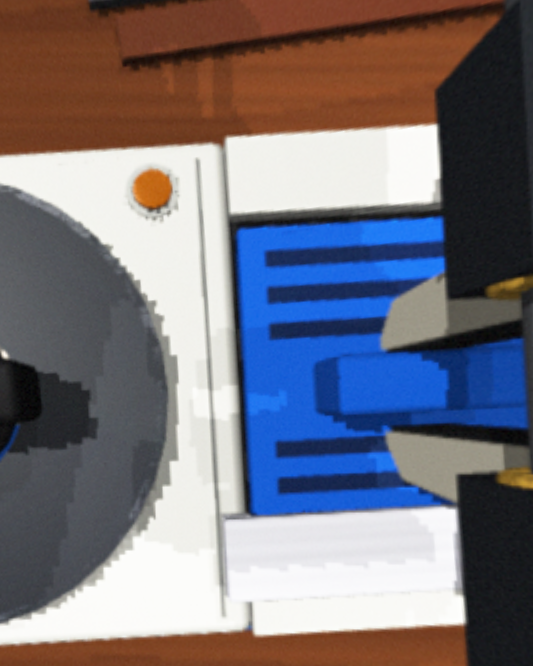

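The plate dropped in. Its +x edge at row 228 is inside the wall at row 215, and its -x edge is hidden under the lip. I'll retreat and check from above.

```bash
python3 -m pendant '[{"delta_pos":[0,0.0005,-0.005],"spin":0},{"delta_pos":[0,0.001,-0.03],"spin":0},{"delta_pos":[0,0,-0.07],"spin":0},{"delta_pos":[0,0,-0.11],"spin":0},{"delta_pos":[0,0,-0.15],"spin":0},{"delta_pos":[0,0,-0.17],"spin":0},{"delta_pos":[0,0,-0.17],"spin":0}]'
python3 -m pendant '[{"delta_pos":[-0.07,0,0],"spin":0},{"delta_pos":[-0.07,0,0],"spin":0},{"delta_pos":[-0.07,0,0],"spin":0},{"delta_pos":[-0.07,0,0],"spin":0},{"delta_pos":[-0.07,0,0],"spin":0}]' -1
python3 -c "
from h import *
need(.669,-.0085,.0805,3.2)
c=save('wrist','w13.png')
cv2.imwrite('pics/r13.png',rectify(c,.67,-.06,.07,240,180,.3))
cv2.imwrite('pics/r13b.png',rectify(c,.67,-.14,.076,160,120,.25))
for l in ['outlet','well','dial_axis','window','filter_cover_grip']:
    print(l,[(round(d['score'],2),np.round(w(c,d['location']),4).tolist()) for d in robot.mark_of('wrist',l)])
"
```

```text
t: 21.55
tool_pos: [0.6703, -0.0094, 0.2572]
orientation: [2.155, 2.279, 0.007]
force: [-0.4, -0.8, 0.1]
opening: 0.0198
t: 22.05
tool_pos: [0.6739, -0.0784, 0.2563]
orientation: [2.156, 2.281, 0.006]
force: [0.0, 1.0, -0.3]
opening: 0.0554
t 22.1 tcp [ 0.6739 -0.0784  0.2563] jawyaw 3.2 q6 -0.25 open 0.055
delta [0.0701, -0.0018, 0.1757] spin 0.0005 F [ 0.   1.  -0.3]
outlet [(0.57, [0.6796, -0.1391, 0.0766])]
well []
dial_axis [(0.7, [0.6613, 0.1254, 0.0743])]
window [(0.64, [0.7068, 0.1285, 0.0738])]
filter_cover_grip [(0.61, [0.5893, -0.3448, 0.0192]), (0.57, [0.6673, -0.0115, 0.0806])]
```

View pics/r13.png

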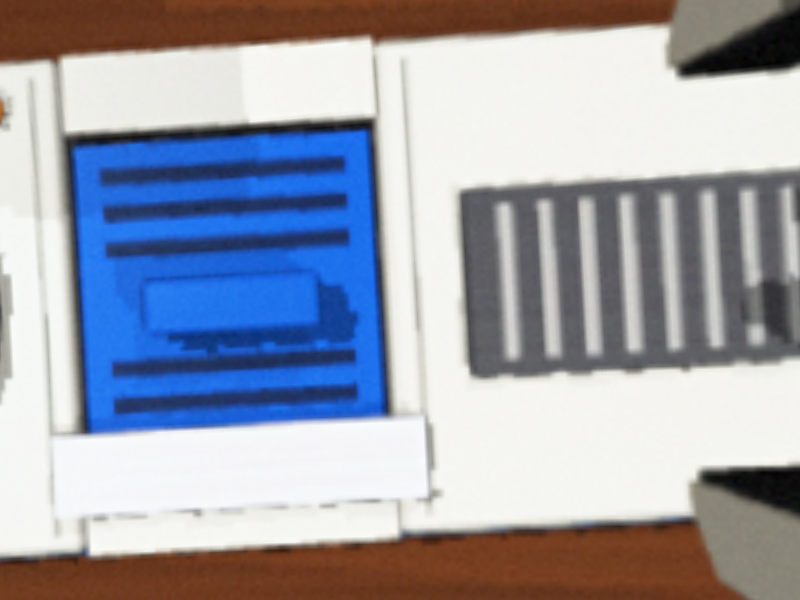

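View pics/r13b.png

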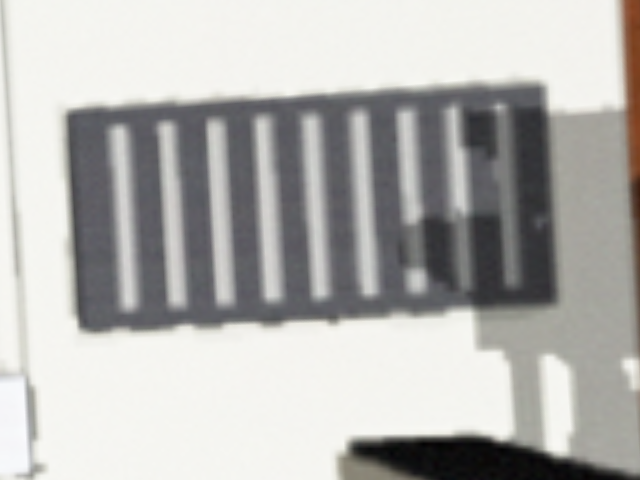

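The cover sits level in the well, tucked under the lip. The outlet corners (67,112), (545,85), (556,300) and (80,328) give centre (0.6785, -0.1385) and yaw 3.3°. Next is the tray at (0.45, -0.138).

```bash
python3 -c "
from h import *
need(.45,-.1385,.18,-8.5)"
```

```text
t 22.4 tcp [ 0.6742 -0.0787  0.2573] jawyaw 3.2 q6 -0.25 open 0.079
delta [-0.047, -0.2278, 0.0758] spin 0.2051 F [-0.5  0.4 -0.5]
```

```bash
python3 -m pendant '[{"delta_pos":[-0.047,-0.228,0],"spin":0.2},{"delta_pos":[-0.047,-0.228,0.01],"spin":0.2},{"delta_pos":[-0.047,-0.228,0.03],"spin":0.2},{"delta_pos":[-0.047,-0.228,0.06],"spin":0.2},{"delta_pos":[-0.047,-0.228,0.076],"spin":0.2},{"delta_pos":[-0.047,-0.228,0.076],"spin":0.2},{"delta_pos":[-0.047,-0.228,0.076],"spin":0.2},{"delta_pos":[-0.047,-0.228,0.076],"spin":0.2}]' -1
python3 -c "
from h import *
need(.45,-.1385,.0045,-8.5)
c=save('wrist','w14.png')
print([(round(d['score'],2),np.round(w(c,d['location']),4).tolist()) for d in robot.mark_of('wrist','tray1_mid')])
cv2.imwrite('pics/r14.png',rectify(c,.45,-.138,.024,200,160,.3))
"
```

```text
t: 23.15
tool_pos: [0.4517, -0.1389, 0.1819]
orientation: [2.369, 2.052, 0.01]
force: [0.6, 0.4, -0.2]
opening: 0.0928
t 23.1 tcp [ 0.4517 -0.1389  0.1819] jawyaw -8.2 q6 -0.27 open 0.093
delta [0.0002, -0.0035, 0.1773] spin 0.0052 F [ 0.6  0.4 -0.2]
[(0.97, [0.4485, -0.1392, 0.0137])]
```

View pics/r14.png

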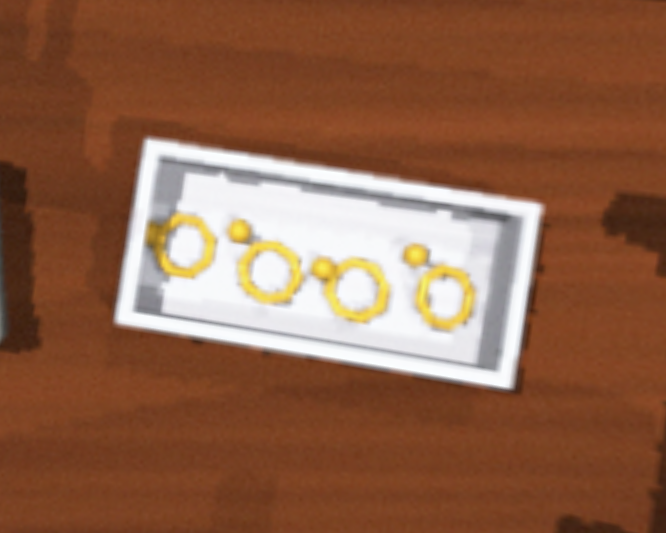

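Tray corners (146,140), (543,205), (515,388) and (116,324) give centre (0.4507, -0.1371) and yaw -9.2°.

```bash
python3 -c "
from h import *
need(.4507,-.1373,.0045,-9.2)"; python3 -m pendant '[{"delta_pos":[0.001,-0.001,0.05],"spin":0.017},{"delta_pos":[0.0015,-0.002,0.09],"spin":0.017},{"delta_pos":[0.0015,-0.002,0.13],"spin":0.017},{"delta_pos":[0.0015,-0.002,0.155],"spin":0.017},{"delta_pos":[0.0015,-0.002,0.168],"spin":0.017},{"delta_pos":[0.0015,-0.002,0.174],"spin":0.017},{"delta_pos":[0.0015,-0.002,0.176],"spin":0.017},{"delta_pos":[0.0015,-0.002,0.176],"spin":0.017}]'; python3 -c "
from h import *
need(.4507,-.1373,.0045,-9.2)"
```

```text
t 23.2 tcp [ 0.4522 -0.1389  0.1822] jawyaw -8.2 q6 -0.27 open 0.093
delta [0.0015, -0.0037, 0.1777] spin 0.018 F [1.  0.3 0.6]
t: 24.05
tool_pos: [0.4537, -0.138, 0.0076]
orientation: [2.383, 2.031, 0.012]
force: [-0.0, 1.2, 0.5]
opening: 0.0933
t 24.1 tcp [ 0.4537 -0.138   0.0076] jawyaw -9.1 q6 -0.25 open 0.093
delta [0.0002, -0.0031, 0.0031] spin 0.0013 F [-0.   1.2  0.5]
```

```bash
python3 -m pendant '[{"delta_pos":[0,-0.003,0.003],"spin":0.001},{"delta_pos":[0,-0.003,0.003],"spin":0.001},{"delta_pos":[0,-0.003,0.003],"spin":0.001},{"delta_pos":[0,-0.003,0.003],"spin":0.001},{"delta_pos":[0,-0.003,0.003],"spin":0.001},{"delta_pos":[0,-0.003,0.003],"spin":0.001},{"delta_pos":[0,-0.003,0.003],"spin":0.001},{"delta_pos":[0,-0.003,0.003],"spin":0.001}]' 1 35; python3 -c "
from h import *
need(.6785,-.1385,.16,3.3)"
```

```text
t: 24.85
tool_pos: [0.4509, -0.1376, 0.0048]
orientation: [2.384, 2.029, 0.012]
force: [-0.3, 0.4, 3.7]
opening: 0.0559
t 24.9 tcp [ 0.4509 -0.1376  0.0048] jawyaw -9.2 q6 -0.25 open 0.056
delta [0.0353, 0.2268, -0.1523] spin -0.2179 F [-0.3  0.4  3.7]
```

```bash
python3 -m pendant '[{"delta_pos":[0,0,-0.02],"spin":0},{"delta_pos":[0,0,-0.05],"spin":0},{"delta_pos":[0,0,-0.1],"spin":0},{"delta_pos":[0,0,-0.15],"spin":-0.1},{"delta_pos":[0.01,0.05,-0.155],"spin":-0.2},{"delta_pos":[0.02,0.1,-0.155],"spin":-0.218},{"delta_pos":[0.03,0.15,-0.155],"spin":-0.218},{"delta_pos":[0.035,0.2,-0.155],"spin":-0.218},{"delta_pos":[0.035,0.227,-0.155],"spin":-0.218},{"delta_pos":[0.035,0.227,-0.155],"spin":-0.218}]'; python3 -m pendant '[{"delta_pos":[0,0,0],"spin":0},{"delta_pos":[0,0,0],"spin":0},{"delta_pos":[0,0,0],"spin":0}]'; python3 -c "
from h import *
need(.6785,-.1385,.082,3.3)
c=save('wrist','w15.png')
s,R,a=st()
cv2.imwrite('pics/r15.png',rectify(c,.6785,-.138,s['tool_pos'][2]+.0195,200,160,.3))"
```

```text
t: 25.85
tool_pos: [0.6805, -0.1386, 0.1597]
orientation: [2.149, 2.279, 0.009]
force: [-1.3, -0.3, -2.9]
opening: 0.0561
t: 26.15
tool_pos: [0.6796, -0.1385, 0.1598]
orientation: [2.15, 2.279, 0.008]
force: [-0.4, -0.3, -1.6]
opening: 0.0556
t 26.1 tcp [ 0.6796 -0.1385  0.1598] jawyaw 3.3 q6 -0.33 open 0.056
delta [0.0003, -0.0019, 0.0778] spin 0.0006 F [-0.4 -0.3 -1.6]
```

View pics/r15.png

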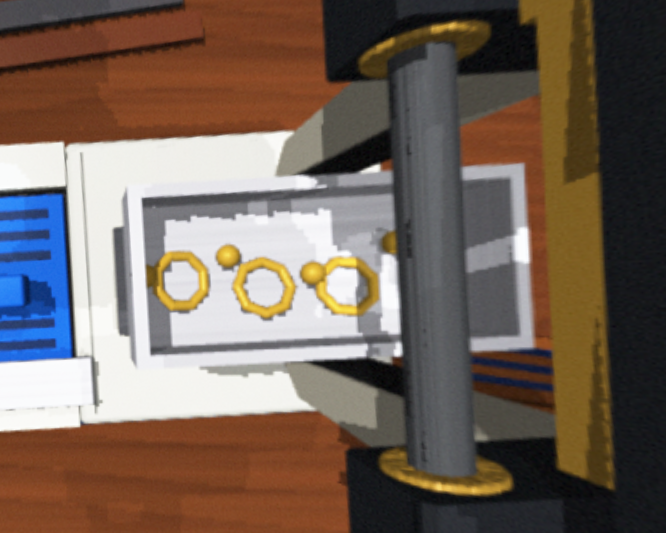

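View pics/w15.png

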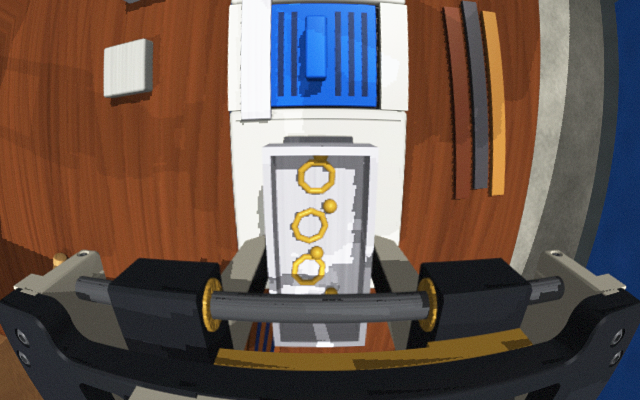

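The tray is held straight: corners (124,188), (525,163), (534,350) and (137,366), so its centre is about 1 mm +y of the TCP. I'll lower it onto the outlet.

```bash
python3 -m pendant '[{"delta_pos":[-0.0007,-0.002,0.03],"spin":0},{"delta_pos":[-0.0007,-0.002,0.05],"spin":0},{"delta_pos":[-0.0007,-0.002,0.063],"spin":0},{"delta_pos":[-0.0007,-0.002,0.07],"spin":0},{"delta_pos":[-0.0007,-0.002,0.075],"spin":0},{"delta_pos":[-0.0007,-0.002,0.078],"spin":0},{"delta_pos":[-0.0007,-0.002,0.078],"spin":0}]'; python3 -c "
from h import *
need(.6785,-.1395,.0808,3.3)"
```

```text
t: 26.9
tool_pos: [0.679, -0.1397, 0.0827]
orientation: [2.149, 2.278, 0.009]
force: [0.1, 0.9, -1.8]
opening: 0.0557
t 26.9 tcp [ 0.679  -0.1397  0.0827] jawyaw 3.3 q6 -0.34 open 0.056
delta [0.0003, -0.0005, 0.0018] spin 0.0006 F [ 0.1  0.9 -1.8]
```

```bash
python3 -m pendant '[{"delta_pos":[0,-0.0005,0.001],"spin":0},{"delta_pos":[0,-0.0005,0.002],"spin":0},{"delta_pos":[0,-0.0005,0.002],"spin":0}]';python3 -m pendant '[{"delta_pos":[0,0,0],"spin":0},{"delta_pos":[0,0,0],"spin":0},{"delta_pos":[0,0,0],"spin":0},{"delta_pos":[0,0,0],"spin":0}]' -1;python3 -m pendant '[{"delta_pos":[0,0,-0.02],"spin":0},{"delta_pos":[0,0,-0.05],"spin":0},{"delta_pos":[0,0,-0.09],"spin":0},{"delta_pos":[0,0,-0.13],"spin":0},{"delta_pos":[0.02,0,-0.15],"spin":0},{"delta_pos":[0.04,0,-0.15],"spin":0},{"delta_pos":[0.04,0,-0.15],"spin":0}]'; python3 -c "
from h import *
need(.6785,-.1395,.0808,3.3)
c=save('wrist','w16.png')
cv2.imwrite('pics/r16.png',rectify(c,.6785,-.138,.1,200,160,.3))"
```

```text
t: 27.2
tool_pos: [0.6787, -0.1398, 0.081]
orientation: [2.149, 2.277, 0.01]
force: [-0.6, 0.0, -0.9]
opening: 0.0557
t: 27.6
tool_pos: [0.6788, -0.1398, 0.0812]
orientation: [2.149, 2.277, 0.01]
force: [-0.1, -0.6, -0.2]
opening: 0.0836
t: 28.3
tool_pos: [0.6748, -0.0967, 0.2311]
orientation: [2.146, 2.28, 0.012]
force: [-0.4, 0.0, -0.7]
opening: 0.0929
t 28.3 tcp [ 0.6748 -0.0967  0.2311] jawyaw 3.5 q6 -0.28 open 0.093
delta [-0.0426, -0.0009, 0.1504] spin 0.0031 F [-0.4  0.  -0.7]
```

View pics/r16.png

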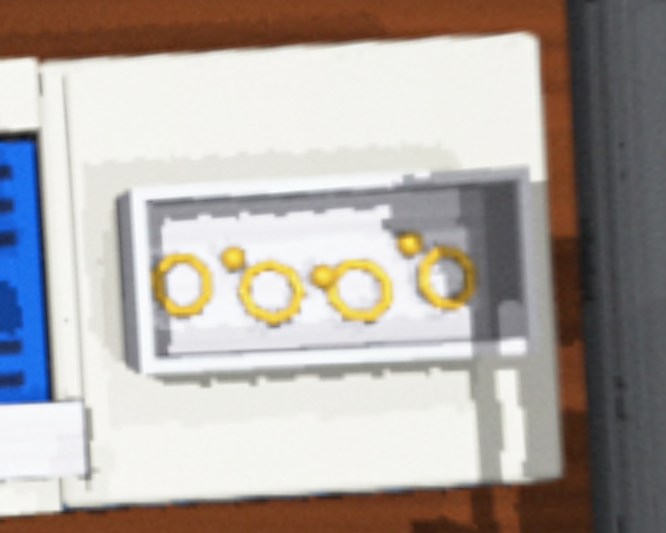

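The tray sits on the outlet, centre about (0.677, -0.138), aligned to within about 1.5 mm. Next is the second tray.

```bash
python3 -c "
from h import *
need(.46,.1415,.18,6.8)"
```

```text
t 28.4 tcp [ 0.6742 -0.0979  0.2296] jawyaw 3.5 q6 -0.28 open 0.093
delta [0.252, -0.1998, 0.0468] spin -0.0583 F [0.2 0.4 0.1]
```

```bash
python3 -m pendant '[{"delta_pos":[0.252,-0.2,0],"spin":-0.058},{"delta_pos":[0.252,-0.2,0],"spin":-0.058},{"delta_pos":[0.252,-0.2,0],"spin":-0.058},{"delta_pos":[0.252,-0.2,0.02],"spin":-0.058},{"delta_pos":[0.252,-0.2,0.04],"spin":-0.058},{"delta_pos":[0.252,-0.2,0.048],"spin":-0.058},{"delta_pos":[0.252,-0.2,0.048],"spin":-0.058},{"delta_pos":[0.252,-0.2,0.048],"spin":-0.058},{"delta_pos":[0.252,-0.2,0.048],"spin":-0.058},{"delta_pos":[0.252,-0.2,0.048],"spin":-0.058}]' -1
python3 -c "
from h import *
need(.46,.1415,.0045,6.8)
c=save('wrist','w17.png')
print([(round(d['score'],2),np.round(w(c,d['location']),4).tolist()) for d in robot.mark_of('wrist','tray1_mid')])
cv2.imwrite('pics/r17.png',rectify(c,.46,.1415,.024,200,160,.3))
"
```

```text
t: 29.35
tool_pos: [0.4604, 0.1407, 0.1786]
orientation: [2.081, 2.341, 0.008]
force: [-0.2, -0.4, -0.2]
opening: 0.0929
t 29.4 tcp [0.4604 0.1407 0.1786] jawyaw 6.7 q6 0.08 open 0.093
delta [0.0016, -0.0021, 0.174] spin -0.0009 F [-0.2 -0.4 -0.2]
[]
```

View pics/r17.png

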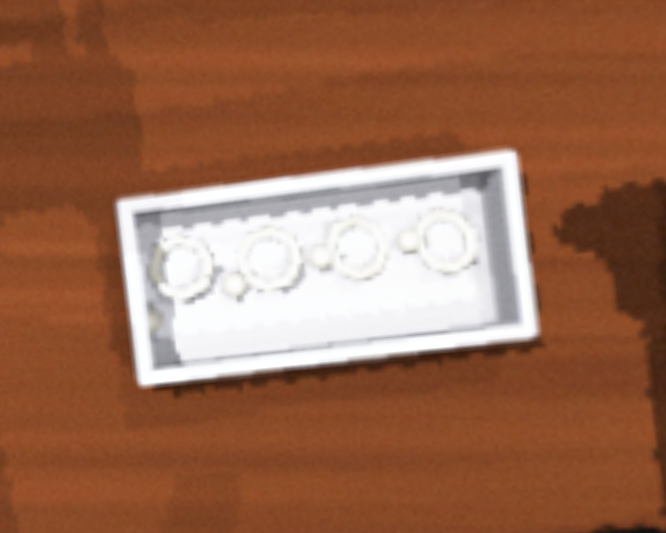

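Tray corners (117,203), (517,151), (540,338) and (141,387) give centre (0.459, 0.1428) and yaw 7.2°.

```bash
python3 -c "
from h import *
need(.459,.1426,.0045,7.2)"; python3 -m pendant '[{"delta_pos":[0.002,-0.002,0.05],"spin":-0.008},{"delta_pos":[0.002,-0.0035,0.09],"spin":-0.008},{"delta_pos":[0.002,-0.0035,0.13],"spin":-0.008},{"delta_pos":[0.002,-0.0035,0.155],"spin":-0.008},{"delta_pos":[0.002,-0.0035,0.165],"spin":-0.008},{"delta_pos":[0.002,-0.0035,0.17],"spin":-0.008},{"delta_pos":[0.002,-0.0035,0.173],"spin":-0.008},{"delta_pos":[0.002,-0.0035,0.173],"spin":-0.008}]'; python3 -c "
from h import *
need(.459,.1426,.0045,7.2)"
```

```text
t 29.4 tcp [0.4608 0.1406 0.179 ] jawyaw 6.7 q6 0.08 open 0.093
delta [0.0029, -0.0034, 0.1745] spin -0.0088 F [ 0.2 -0.   0.2]
t: 30.25
tool_pos: [0.4602, 0.1418, 0.0071]
orientation: [2.071, 2.347, 0.011]
force: [-0.4, -0.4, 0.3]
opening: 0.0932
t 30.2 tcp [0.4602 0.1418 0.0071] jawyaw 7.1 q6 0.07 open 0.093
delta [0.001, -0.0011, 0.0026] spin -0.001 F [-0.4 -0.4  0.3]
```

```bash
python3 -m pendant '[{"delta_pos":[0.001,-0.001,0.0025],"spin":0},{"delta_pos":[0.001,-0.001,0.0025],"spin":0},{"delta_pos":[0.001,-0.001,0.0025],"spin":0},{"delta_pos":[0.001,-0.001,0.0025],"spin":0},{"delta_pos":[0.001,-0.001,0.0025],"spin":0},{"delta_pos":[0.001,-0.001,0.0025],"spin":0},{"delta_pos":[0.001,-0.001,0.0025],"spin":0},{"delta_pos":[0.001,-0.001,0.0025],"spin":0}]' 1 35
python3 -m pendant '[{"delta_pos":[0,0,-0.02],"spin":0},{"delta_pos":[0,0,-0.05],"spin":0},{"delta_pos":[0,0,-0.09],"spin":0},{"delta_pos":[0,0,-0.13],"spin":0},{"delta_pos":[0,0,-0.17],"spin":0},{"delta_pos":[0,0,-0.19],"spin":0},{"delta_pos":[0,0,-0.19],"spin":0}]'
python3 -c "
from h import *
need(.678,-.1387,.19,3.3)"
```

```text
t: 31.05
tool_pos: [0.4593, 0.1427, 0.0048]
orientation: [2.071, 2.347, 0.011]
force: [0.2, 0.1, 2.0]
opening: 0.0559
t: 31.75
tool_pos: [0.4588, 0.1435, 0.1985]
orientation: [2.069, 2.344, 0.019]
force: [-0.6, 0.0, -1.1]
opening: 0.0559
t 31.8 tcp [0.4588 0.1435 0.1985] jawyaw 7.1 q6 0.08 open 0.056
delta [-0.3072, 0.1822, 0.013] spin 0.067 F [-0.6  0.  -1.1]
```

```bash
python3 -m pendant '[{"delta_pos":[-0.307,0.182,0],"spin":0.067},{"delta_pos":[-0.307,0.182,0],"spin":0.067},{"delta_pos":[-0.307,0.182,0],"spin":0.067},{"delta_pos":[-0.307,0.182,0],"spin":0.067},{"delta_pos":[-0.307,0.182,0],"spin":0.067},{"delta_pos":[-0.307,0.182,0],"spin":0.067},{"delta_pos":[-0.307,0.182,0.01],"spin":0.067},{"delta_pos":[-0.307,0.182,0.013],"spin":0.067},{"delta_pos":[-0.307,0.182,0.013],"spin":0.067},{"delta_pos":[-0.307,0.182,0.013],"spin":0.067}]'; python3 -m pendant '[{"delta_pos":[0,0,0],"spin":0},{"delta_pos":[0,0,0],"spin":0},{"delta_pos":[0,0,0],"spin":0}]'; python3 -c "
from h import *
need(.6782,-.139,.135,3.3)
c=save('wrist','w18.png')
s,R,a=st()
cv2.imwrite('pics/r18.png',rectify(c,.6785,-.138,s['tool_pos'][2]+.0195,200,160,.3))"
```

```text
t: 32.75
tool_pos: [0.6766, -0.1374, 0.1881]
orientation: [2.148, 2.276, 0.018]
force: [0.7, -0.1, -1.2]
opening: 0.0553
t: 33.05
tool_pos: [0.6766, -0.1364, 0.189]
orientation: [2.146, 2.277, 0.019]
force: [-0.5, -0.4, -0.2]
opening: 0.0555
t 33.0 tcp [ 0.6766 -0.1364  0.189 ] jawyaw 3.4 q6 -0.34 open 0.055
delta [-0.0026, 0.0005, 0.054] spin 0.0014 F [-0.5 -0.4 -0.2]
```

View pics/r18.png

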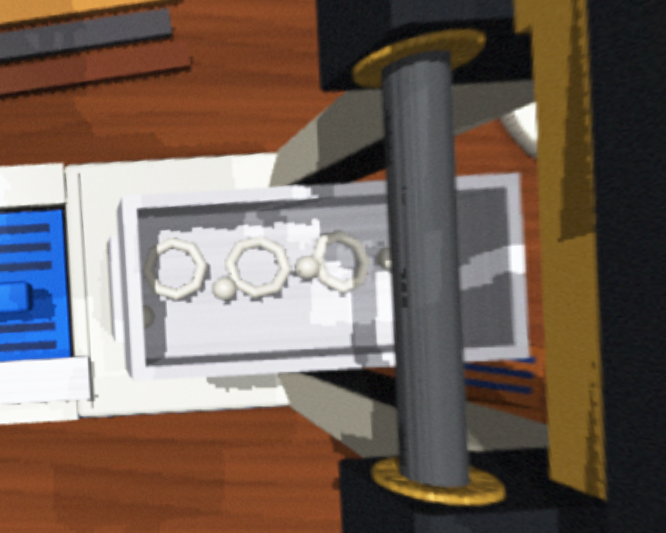

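Offset in the hand matches the first tray's. I'll aim the TCP at (0.6787, -0.1394) and lower.

```bash
python3 -c "
from h import *
need(.6787,-.1395,.1065,3.3)"; python3 -m pendant '[{"delta_pos":[-0.002,0.001,0.02],"spin":0.001},{"delta_pos":[-0.003,0.001,0.04],"spin":0.001},{"delta_pos":[-0.003,0.001,0.055],"spin":0.001},{"delta_pos":[-0.003,0.001,0.065],"spin":0.001},{"delta_pos":[-0.003,0.001,0.073],"spin":0.001},{"delta_pos":[-0.003,0.001,0.08],"spin":0.001},{"delta_pos":[-0.003,0.001,0.08],"spin":0.001}]'; python3 -c "
from h import *
need(.6787,-.1395,.105,3.3)"
```

```text
t 33.1 tcp [ 0.6767 -0.1366  0.1889] jawyaw 3.4 q6 -0.34 open 0.056
delta [-0.0029, 0.0004, 0.0825] spin 0.0013 F [-0.4 -0.1 -0.2]
t: 33.8
tool_pos: [0.6788, -0.1394, 0.108]
orientation: [2.148, 2.276, 0.018]
force: [-0.8, -0.1, -1.3]
opening: 0.0558
t 33.8 tcp [ 0.6788 -0.1394  0.108 ] jawyaw 3.3 q6 -0.34 open 0.056
delta [-0.0001, -0.0002, 0.003] spin 0.0003 F [-0.8 -0.1 -1.3]
```

```bash
python3 -m pendant '[{"delta_pos":[0,0,0.001],"spin":0},{"delta_pos":[0,0,0.002],"spin":0},{"delta_pos":[0,0,0.003],"spin":0},{"delta_pos":[0,0,0.003],"spin":0}]';python3 -m pendant '[{"delta_pos":[0,0,0],"spin":0},{"delta_pos":[0,0,0],"spin":0},{"delta_pos":[0,0,0],"spin":0},{"delta_pos":[0,0,0],"spin":0}]' -1;python3 -m pendant '[{"delta_pos":[0,0,-0.02],"spin":0},{"delta_pos":[0,0,-0.05],"spin":0},{"delta_pos":[0,0,-0.09],"spin":0},{"delta_pos":[0,0,-0.13],"spin":0},{"delta_pos":[0.02,0,-0.15],"spin":0},{"delta_pos":[0.04,0,-0.15],"spin":0},{"delta_pos":[0.04,0,-0.15],"spin":0}]'; python3 -c "
from h import *
need(.6785,-.1395,.0808,3.3)
c=save('wrist','w19.png')
cv2.imwrite('pics/r19.png',rectify(c,.6785,-.138,.124,200,160,.3))"
```

```text
t: 34.2
tool_pos: [0.679, -0.1394, 0.1052]
orientation: [2.148, 2.276, 0.019]
force: [0.1, -0.3, -1.5]
opening: 0.0556
t: 34.6
tool_pos: [0.6791, -0.1395, 0.1055]
orientation: [2.148, 2.276, 0.019]
force: [-0.1, 0.0, -0.4]
opening: 0.0833
t: 35.3
tool_pos: [0.6744, -0.0968, 0.2555]
orientation: [2.145, 2.279, 0.021]
force: [-1.0, -0.0, -0.6]
opening: 0.0929
t 35.3 tcp [ 0.6744 -0.0968  0.2555] jawyaw 3.5 q6 -0.28 open 0.093
delta [-0.0429, -0.0017, 0.1747] spin 0.0028 F [-1.  -0.  -0.6]
```

View pics/r19.png

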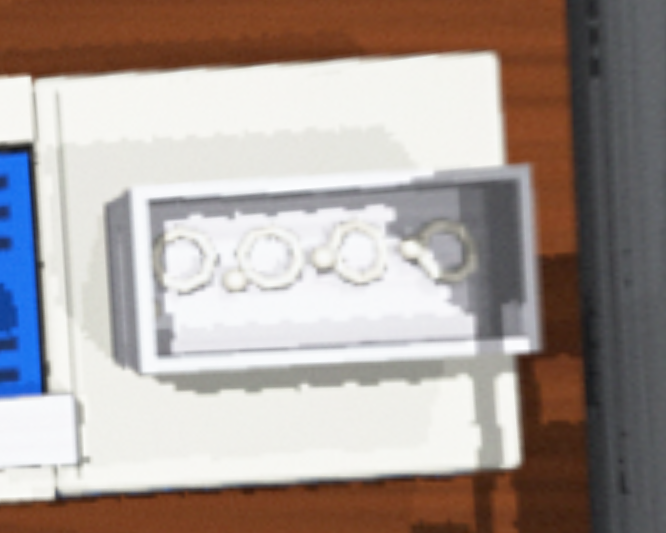

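The second tray is square on the first. Corners (131,190), (533,166), (541,352) and (145,374) give centre (0.677, -0.139). Next is the top cover.

```bash
python3 -c "
from h import *
need(.43,.326,.18,7.5)"
```

```text
t 35.4 tcp [ 0.6738 -0.098   0.254 ] jawyaw 3.4 q6 -0.28 open 0.093
delta [0.4378, -0.2191, 0.0706] spin -0.0709 F [-0.1 -0.3 -1. ]
```

```bash
python3 -m pendant '[{"delta_pos":[0.438,-0.219,0],"spin":-0.07},{"delta_pos":[0.438,-0.219,0],"spin":-0.07},{"delta_pos":[0.438,-0.219,0],"spin":-0.07},{"delta_pos":[0.438,-0.219,0],"spin":-0.07},{"delta_pos":[0.438,-0.219,0],"spin":-0.07},{"delta_pos":[0.438,-0.219,0.02],"spin":-0.07},{"delta_pos":[0.438,-0.219,0.05],"spin":-0.07},{"delta_pos":[0.438,-0.219,0.07],"spin":-0.07},{"delta_pos":[0.438,-0.219,0.07],"spin":-0.07},{"delta_pos":[0.438,-0.219,0.07],"spin":-0.07}]' -1
python3 -m pendant '[{"delta_pos":[0.01,0,0],"spin":0},{"delta_pos":[0.01,0,0],"spin":0}]'
python3 -c "
from h import *
need(.43,.326,.0045,7.5)
c=save('wrist','w20.png')
print([(round(d['score'],2),np.round(w(c,d['location']),4).tolist()) for d in robot.mark_of('wrist','top_cover_grip')])
cv2.imwrite('pics/r20.png',rectify(c,.43,.326,.008,200,160,.3))
"
```

```text
t: 36.35
tool_pos: [0.4295, 0.3241, 0.1789]
orientation: [2.066, 2.353, 0.013]
force: [0.4, 1.3, 0.0]
opening: 0.093
t: 36.55
tool_pos: [0.4263, 0.3343, 0.1761]
orientation: [2.063, 2.357, 0.005]
force: [0.8, -0.4, 0.1]
opening: 0.0928
t 36.5 tcp [0.4263 0.3343 0.1761] jawyaw 7.6 q6 0.44 open 0.093
delta [-0.0078, 0.001, 0.1717] spin 0.0021 F [ 0.8 -0.4  0.1]
[(0.64, [0.4292, 0.3246, 0.0187])]
```

View pics/r20.png

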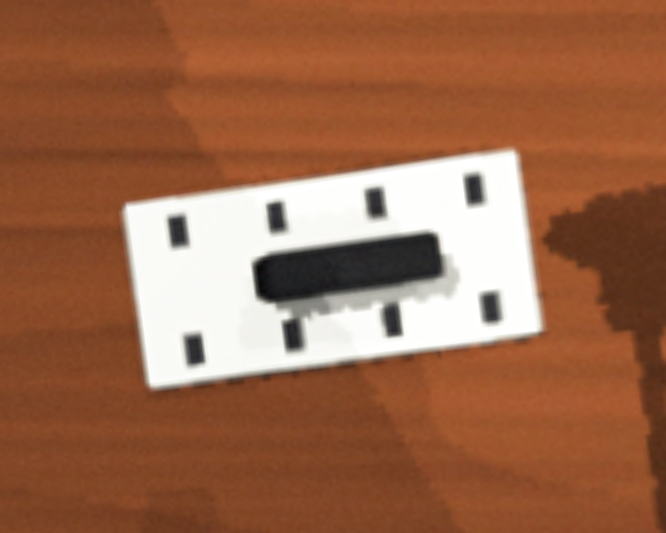

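Top cover corners (123,207), (516,149), (542,332) and (149,388) give centre (0.4293, 0.3262) and yaw 8.2°.

```bash
python3 -c "
from h import *
need(.4293,.3262,.0115,8.2)"; python3 -m pendant '[{"delta_pos":[-0.004,0.001,0.03],"spin":-0.01},{"delta_pos":[-0.008,0.001,0.07],"spin":-0.01},{"delta_pos":[-0.0075,0.001,0.11],"spin":-0.01},{"delta_pos":[-0.0075,0.001,0.14],"spin":-0.01},{"delta_pos":[-0.0075,0.001,0.155],"spin":-0.01},{"delta_pos":[-0.0075,0.001,0.161],"spin":-0.01},{"delta_pos":[-0.0075,0.001,0.163],"spin":-0.01},{"delta_pos":[-0.0075,0.001,0.163],"spin":-0.01}]' -0.5; python3 -c "
from h import *
need(.4293,.3262,.0115,8.2)"
```

```text
t 36.6 tcp [0.4286 0.333  0.1783] jawyaw 7.4 q6 0.44 open 0.093
delta [-0.0062, -0.0023, 0.1668] spin -0.0131 F [0.3 0.3 0.5]
t: 37.45
tool_pos: [0.434, 0.3258, 0.0169]
orientation: [2.053, 2.362, 0.014]
force: [-0.2, -0.8, -0.1]
opening: 0.0694
t 37.5 tcp [0.434  0.3258 0.0169] jawyaw 8.0 q6 0.42 open 0.069
delta [0.0011, -0.0047, 0.0053] spin -0.0036 F [-0.2 -0.8 -0.1]
```

```bash
python3 -m pendant '[{"delta_pos":[0.001,-0.0045,0.003],"spin":-0.004},{"delta_pos":[0.001,-0.0045,0.005],"spin":-0.004},{"delta_pos":[0.001,-0.0045,0.005],"spin":-0.004}]'; python3 -m pendant '[{"delta_pos":[0,0,0],"spin":0},{"delta_pos":[0,0,0],"spin":0},{"delta_pos":[0,0,0],"spin":0},{"delta_pos":[0,0,0],"spin":0},{"delta_pos":[0,0,0],"spin":0},{"delta_pos":[0,0,0],"spin":0},{"delta_pos":[0,0,0],"spin":0},{"delta_pos":[0,0,0],"spin":0},{"delta_pos":[0,0,0],"spin":0}]' 1 30
python3 -m pendant '[{"delta_pos":[0,0,-0.02],"spin":0},{"delta_pos":[0,0,-0.05],"spin":0},{"delta_pos":[0,0,-0.09],"spin":0},{"delta_pos":[0,0,-0.13],"spin":0},{"delta_pos":[0,0,-0.17],"spin":0},{"delta_pos":[0,0,-0.2],"spin":0},{"delta_pos":[0,0,-0.21],"spin":0},{"delta_pos":[0,0,-0.21],"spin":0}]'
python3 -c "
from h import *
need(.6778,-.1392,.21,3.3)"
```

```text
t: 37.75
tool_pos: [0.4295, 0.3264, 0.0122]
orientation: [2.048, 2.366, 0.015]
force: [0.2, -0.5, -0.3]
opening: 0.0697
t: 38.65
tool_pos: [0.4295, 0.3264, 0.0124]
orientation: [2.048, 2.366, 0.015]
force: [-1.1, -1.0, 2.7]
opening: 0.0137
t: 39.45
tool_pos: [0.427, 0.327, 0.2235]
orientation: [2.047, 2.366, 0.019]
force: [0.2, 0.6, -1.7]
opening: 0.0135
t 39.5 tcp [0.427  0.327  0.2235] jawyaw 8.2 q6 0.42 open 0.014
delta [-0.4974, 0.181, 0.0176] spin 0.0864 F [ 0.2  0.6 -1.7]
```

```bash
python3 -m pendant '[{"delta_pos":[-0.497,0.181,0.005],"spin":0.086},{"delta_pos":[-0.497,0.181,0.005],"spin":0.086},{"delta_pos":[-0.497,0.181,0.005],"spin":0.086},{"delta_pos":[-0.497,0.181,0.005],"spin":0.086},{"delta_pos":[-0.497,0.181,0.005],"spin":0.086},{"delta_pos":[-0.497,0.181,0.005],"spin":0.086},{"delta_pos":[-0.497,0.181,0.01],"spin":0.086},{"delta_pos":[-0.497,0.181,0.01],"spin":0.086},{"delta_pos":[-0.497,0.181,0.015],"spin":0.086},{"delta_pos":[-0.497,0.181,0.015],"spin":0.086}]'; python3 -m pendant '[{"delta_pos":[0,0,0],"spin":0},{"delta_pos":[0,0,0],"spin":0},{"delta_pos":[0,0,0],"spin":0}]'; python3 -c "
from h import *
need(.6778,-.139,.2,3.3)
"
```

```text
t: 40.45
tool_pos: [0.6631, -0.1149, 0.2102]
orientation: [2.151, 2.279, 0.016]
force: [-0.0, 0.5, -1.7]
opening: 0.0138
t: 40.75
tool_pos: [0.662, -0.1139, 0.2078]
orientation: [2.153, 2.281, 0.014]
force: [0.4, 0.7, -0.4]
opening: 0.0137
t 40.8 tcp [ 0.662  -0.1139  0.2078] jawyaw 3.3 q6 -0.31 open 0.014
delta [-0.026, 0.0143, 0.0079] spin 0.0004 F [ 0.4  0.7 -0.4]
```

```bash
python3 -m pendant '[{"delta_pos":[-0.026,0.0143,0.015],"spin":0},{"delta_pos":[-0.026,0.0143,0.03],"spin":0},{"delta_pos":[-0.026,0.0143,0.03],"spin":0},{"delta_pos":[-0.026,0.0143,0.03],"spin":0},{"delta_pos":[-0.026,0.0143,0.03],"spin":0}]'; python3 -c "
from h import *
need(.6778,-.139,.138,3.3)
c=save('wrist','w21.png')
s,R,a=st()
cv2.imwrite('pics/r21.png',rectify(c,.6785,-.138,s['tool_pos'][2]-.004,200,160,.3))
cv2.imwrite('pics/r21b.png',rectify(c,.6785,-.138,.124,200,160,.3))"
```

```text
t: 41.25
tool_pos: [0.6783, -0.1379, 0.1792]
orientation: [2.15, 2.282, 0.016]
force: [0.5, 1.2, -1.0]
opening: 0.0138
t 41.2 tcp [ 0.6783 -0.1379  0.1792] jawyaw 3.4 q6 -0.34 open 0.014
delta [-0.0012, -0.001, 0.0412] spin 0.0017 F [ 0.5  1.2 -1. ]
```

View pics/r21.png

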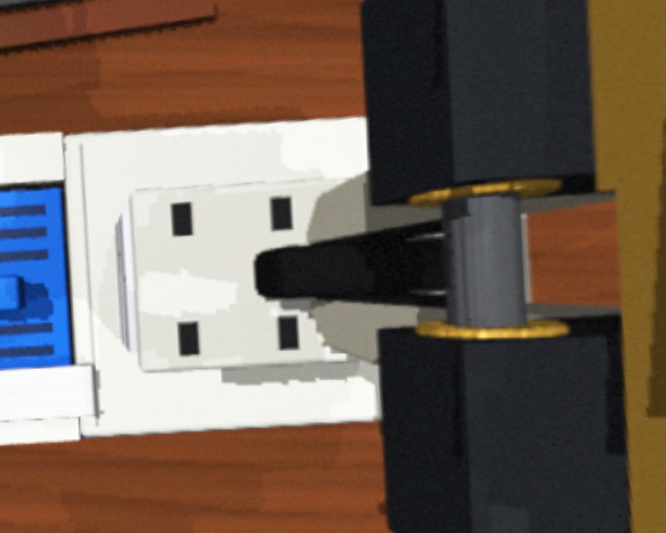

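View pics/w21.png

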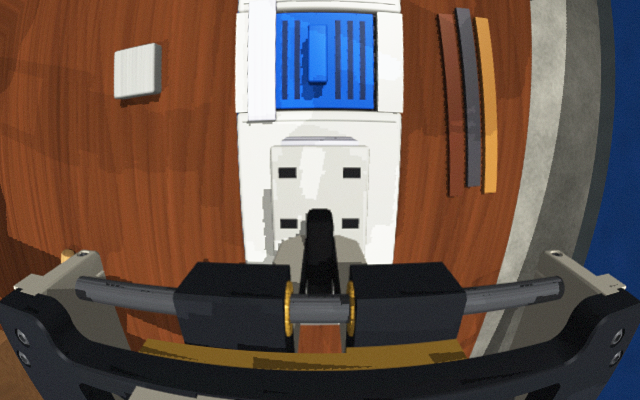

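The cover is held level over the stack: left edge (132,190)–(145,370), yaw matching. I'll lower it to TCP z of about 0.1365 at (0.678, -0.1388).

```bash
python3 -m pendant '[{"delta_pos":[-0.001,-0.001,0.015],"spin":0.001},{"delta_pos":[-0.001,-0.001,0.025],"spin":0.001},{"delta_pos":[-0.001,-0.001,0.032],"spin":0.001},{"delta_pos":[-0.001,-0.001,0.037],"spin":0.001},{"delta_pos":[-0.001,-0.001,0.039],"spin":0.001},{"delta_pos":[-0.001,-0.001,0.039],"spin":0.001}]'; python3 -c "
from h import *
need(.678,-.1388,.1365,3.3)
c=save('wrist','w22.png')
"
```

```text
t: 41.9
tool_pos: [0.6778, -0.1391, 0.1399]
orientation: [2.152, 2.281, 0.015]
force: [0.1, 0.5, -0.9]
opening: 0.0137
t 41.9 tcp [ 0.6778 -0.1391  0.1399] jawyaw 3.3 q6 -0.34 open 0.014
delta [0.0002, 0.0002, 0.0034] spin 0.0004 F [ 0.1  0.5 -0.9]
```

View pics/w22.png

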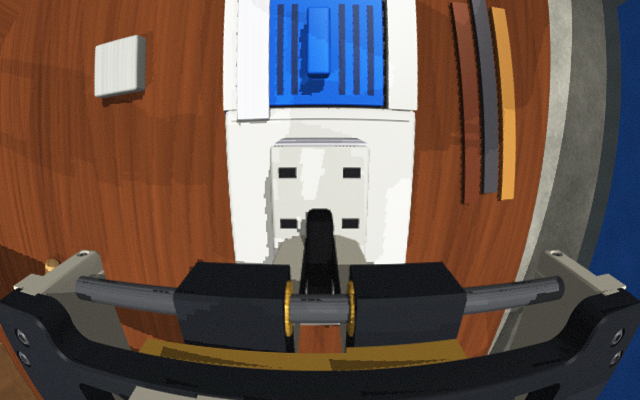

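```bash
python3 -m pendant '[{"delta_pos":[0,0,0.001],"spin":0},{"delta_pos":[0,0,0.002],"spin":0},{"delta_pos":[0,0,0.0035],"spin":0},{"delta_pos":[0,0,0.0035],"spin":0}]';python3 -m pendant '[{"delta_pos":[0,0,0],"spin":0},{"delta_pos":[0,0,0],"spin":0},{"delta_pos":[0,0,0],"spin":0},{"delta_pos":[0,0,0],"spin":0}]' 0.3;python3 -m pendant '[{"delta_pos":[0,0,-0.02],"spin":0},{"delta_pos":[0,0,-0.05],"spin":0},{"delta_pos":[0,0,-0.09],"spin":0},{"delta_pos":[0,0,-0.13],"spin":0},{"delta_pos":[0.02,0,-0.15],"spin":0},{"delta_pos":[0.04,0,-0.15],"spin":0},{"delta_pos":[0.04,0,-0.15],"spin":0}]'; python3 -c "
from h import *
need(.6785,-.1395,.0808,3.3)
c=save('wrist','w23.png')
cv2.imwrite('pics/r23.png',rectify(c,.6785,-.138,.132,200,160,.3))"
```

```text
t: 42.35
tool_pos: [0.678, -0.1391, 0.1368]
orientation: [2.152, 2.28, 0.016]
force: [-0.3, -1.1, -1.3]
opening: 0.0137
t: 42.75
tool_pos: [0.6781, -0.1391, 0.137]
orientation: [2.152, 2.28, 0.016]
force: [0.0, 1.3, 0.4]
opening: 0.0324
t: 43.45
tool_pos: [0.6743, -0.0968, 0.2873]
orientation: [2.148, 2.283, 0.018]
force: [0.6, 0.4, 0.2]
opening: 0.0326
t 43.5 tcp [ 0.6743 -0.0968  0.2873] jawyaw 3.5 q6 -0.28 open 0.033
delta [-0.0434, -0.001, 0.2063] spin 0.003 F [0.6 0.4 0.2]
```

View pics/r23.png

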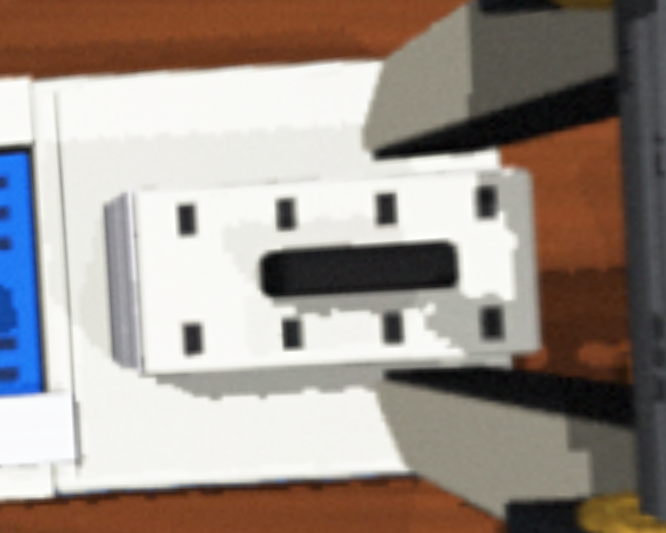

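View pics/w23.png

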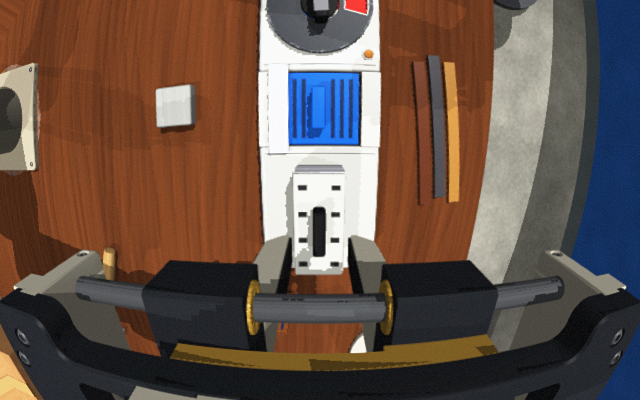

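The top cover lies square on the pile: corners (133,193), (530,170), (540,350) and (145,374), the same centre as the tray below. The wheel still shows red. Last step is the dial to green.

```bash
python3 -c "
from h import *
need(.6636,.1268,.2,3.5)"
```

```text
t 43.5 tcp [ 0.6737 -0.098   0.2858] jawyaw 3.4 q6 -0.28 open 0.033
delta [0.2248, 0.0025, 0.0864] spin -0.0009 F [ 0.3 -0.3  0. ]
```

```bash
python3 -m pendant '[{"delta_pos":[0.225,0.0025,0],"spin":0},{"delta_pos":[0.225,0.0025,0],"spin":0},{"delta_pos":[0.225,0.0025,0.02],"spin":0},{"delta_pos":[0.225,0.0025,0.05],"spin":0},{"delta_pos":[0.225,0.0025,0.085],"spin":0},{"delta_pos":[0.225,0.0025,0.085],"spin":0},{"delta_pos":[0.225,0.0025,0.085],"spin":0}]' -0.3; python3 -m pendant '[{"delta_pos":[0,0,0],"spin":0},{"delta_pos":[0,0,0],"spin":0}]';  python3 -c "
from h import *
need(.6636,.1268,.0845,3.5)
c=save('wrist','w24.png')
cv2.imwrite('pics/r24.png',rectify(c,.6636,.1268,.1085,200,160,.3))"
```

```text
t: 44.2
tool_pos: [0.6608, 0.1273, 0.1962]
orientation: [2.152, 2.289, 0.004]
force: [-0.4, -0.8, -0.8]
opening: 0.0604
t: 44.4
tool_pos: [0.6615, 0.1256, 0.1973]
orientation: [2.153, 2.286, 0.005]
force: [0.8, -0.2, -0.5]
opening: 0.0608
t 44.4 tcp [0.6615 0.1256 0.1973] jawyaw 3.4 q6 0.05 open 0.061
delta [0.0009, 0.0018, 0.1128] spin -0.0009 F [ 0.8 -0.2 -0.5]
```

View pics/r24.png

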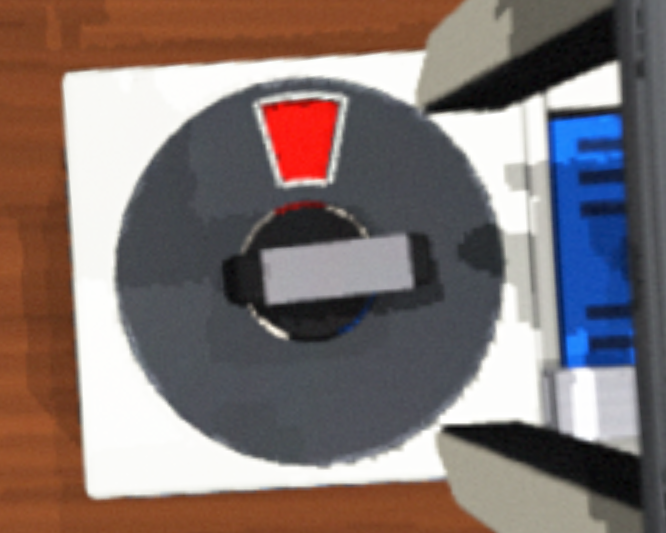

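The window is all red at (302,140) and the bar centre is at (337,269). I descend and grip.

```bash
python3 -m pendant '[{"delta_pos":[0.001,0.002,0.03],"spin":0},{"delta_pos":[0.001,0.002,0.06],"spin":0},{"delta_pos":[0.001,0.002,0.085],"spin":0},{"delta_pos":[0.001,0.002,0.1],"spin":0},{"delta_pos":[0.001,0.002,0.108],"spin":0},{"delta_pos":[0.001,0.002,0.112],"spin":0},{"delta_pos":[0.001,0.002,0.112],"spin":0}]';python3 -m pendant '[{"delta_pos":[0,0,0],"spin":0},{"delta_pos":[0,0,0],"spin":0},{"delta_pos":[0,0,0],"spin":0},{"delta_pos":[0,0,0],"spin":0},{"delta_pos":[0,0,0],"spin":0},{"delta_pos":[0,0,0],"spin":0},{"delta_pos":[0,0,0],"spin":0},{"delta_pos":[0,0,0],"spin":0}]' 1 15; python3 -c "
from h import *
need(.6636,.1268,.0845,-86.6)"
```

```text
t: 45.15
tool_pos: [0.6647, 0.1268, 0.0866]
orientation: [2.153, 2.285, 0.008]
force: [0.5, 0.3, -0.4]
opening: 0.0603
t: 45.95
tool_pos: [0.6637, 0.1269, 0.0865]
orientation: [2.153, 2.286, 0.005]
force: [-5.0, -0.2, 2.4]
opening: 0.0159
t 46.0 tcp [0.6637 0.1269 0.0865] jawyaw 3.4 q6 0.05 open 0.016
delta [-0.0001, -0.0002, 0.002] spin 1.5714 F [-5.  -0.2  2.4]
```

```bash
python3 -m pendant '[{"delta_pos":[0,0,0],"spin":0.1},{"delta_pos":[0,0,0],"spin":0.2},{"delta_pos":[0,0,0],"spin":0.3},{"delta_pos":[0,0,0],"spin":0.4},{"delta_pos":[0,0,0],"spin":0.5},{"delta_pos":[0,0,0],"spin":0.6},{"delta_pos":[0,0,0],"spin":0.7},{"delta_pos":[0,0,0],"spin":0.8},{"delta_pos":[0,0,0],"spin":0.9},{"delta_pos":[0,0,0],"spin":1.0}]'; python3 -c "
from h import *
need(.6636,.1268,.0845,-86.6)"
```

```text
t: 46.95
tool_pos: [0.664, 0.1267, 0.0866]
orientation: [-2.988, -0.968, -0.006]
force: [1.6, -1.0, -0.9]
opening: 0.0163
t 47.0 tcp [0.664  0.1267 0.0866] jawyaw -54.1 q6 1.06 open 0.016
delta [-0.0003, -0.0003, 0.0021] spin 0.5674 F [ 1.6 -1.  -0.9]
```

```bash
python3 -m pendant '[{"delta_pos":[0,0,0],"spin":0.1},{"delta_pos":[0,0,0],"spin":0.2},{"delta_pos":[0,0,0],"spin":0.3},{"delta_pos":[0,0,0],"spin":0.4},{"delta_pos":[0,0,0],"spin":0.5},{"delta_pos":[0,0,0],"spin":0.567},{"delta_pos":[0,0,0],"spin":0.567}]'; python3 -m pendant '[{"delta_pos":[0,0,0],"spin":0},{"delta_pos":[0,0,0],"spin":0},{"delta_pos":[0,0,0],"spin":0},{"delta_pos":[0,0,0],"spin":0},{"delta_pos":[0,0,0],"spin":0}]' -0.3
python3 -m pendant '[{"delta_pos":[0,0,-0.03],"spin":0},{"delta_pos":[0,0,-0.06],"spin":0},{"delta_pos":[0,0,-0.1],"spin":0},{"delta_pos":[0,0,-0.14],"spin":0},{"delta_pos":[0,0,-0.18],"spin":0},{"delta_pos":[0,0,-0.2],"spin":0},{"delta_pos":[0,0,-0.2],"spin":0}]'
python3 -c "
from h import *
need(.6636,.1268,.0845,-86.6)
c=save('wrist','w25.png')
cv2.imwrite('pics/r25.png',rectify(c,.67,.06,.075,320,240,.4))
save('top','top25.png');save('scene','scene25.png')"
```

```text
t: 47.65
tool_pos: [0.6641, 0.1265, 0.0865]
orientation: [-3.139, -0.092, -0.006]
force: [-0.1, -0.9, 0.8]
opening: 0.0161
t: 48.15
tool_pos: [0.6641, 0.1265, 0.0866]
orientation: [-3.139, -0.093, -0.006]
force: [0.5, -0.6, -0.2]
opening: 0.0512
t: 48.85
tool_pos: [0.6653, 0.1265, 0.292]
orientation: [-3.138, -0.093, -0.018]
force: [1.1, 0.4, -0.3]
opening: 0.0605
t 48.9 tcp [0.6653 0.1265 0.292 ] jawyaw -86.6 q6 1.62 open 0.061
delta [-0.0041, -0.0, 0.2074] spin -0.0001 F [ 1.1  0.4 -0.3]
```

View pics/r25.png

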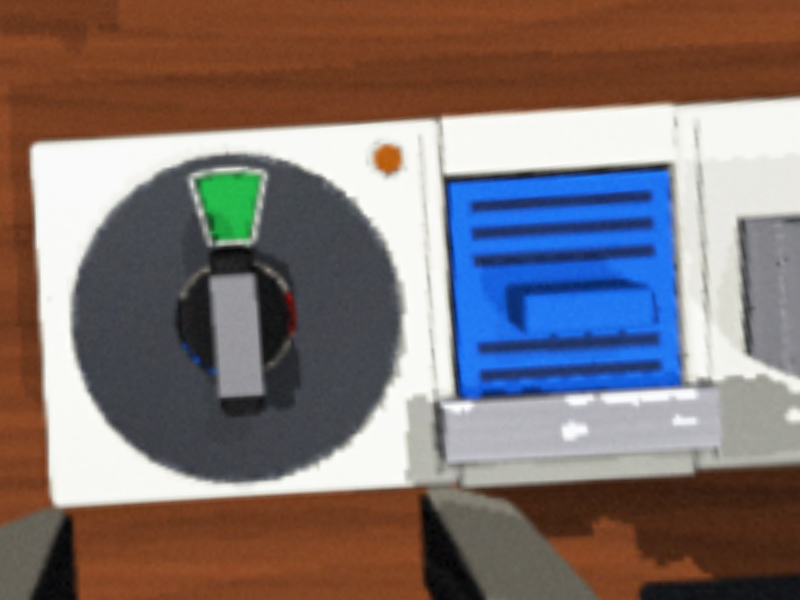

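View pics/scene25.png

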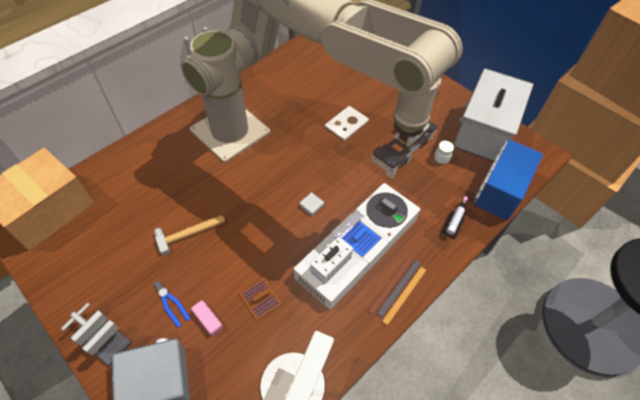

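Green fills the window at (228,207). The blue cover is level under the lip, no tray is left on the bench, and nothing else has moved. One enlarged check of the stack before I hand in.

```bash
python3 -c "
import cv2
a=cv2.imread('pics/scene25.png')[180:310,280:430];b=cv2.imread('pics/top25.png')[105:190,235:400]
cv2.imwrite('pics/f.png',cv2.resize(a,None,fx=5,fy=4.5,interpolation=2));cv2.imwrite('pics/g.png',cv2.resize(b,None,fx=4.5,fy=4.5,interpolation=2))"
```

```text
(no output)
```

View pics/f.png

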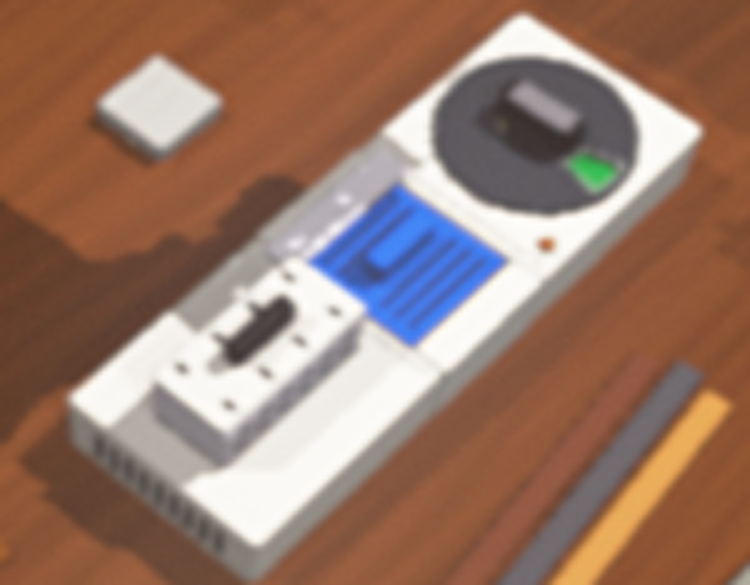

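View pics/g.png

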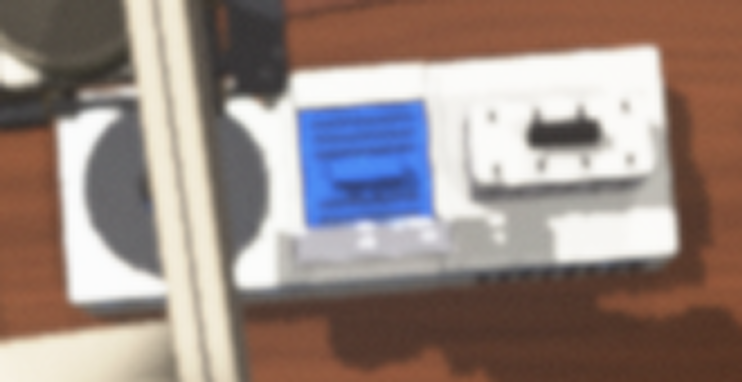

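Both crops show a square, straight stack at (262,360) and (562,140), the cover in its well, and green in the window. I hand the job in.

```bash
python3 -c "
from plant import robot
print(robot.close_job(), robot.read_state()['t'])"
```

```text
the job is handed in; nothing more can be done
the job is handed in; nothing more can be done
```

The drying job is set up in the order you asked and handed in at about 49 s of the 210 s allowed.

- **Wheel:** I turned it from about 1.96 rad to red and it stayed there while I loaded. The last move turned it to green, and the final picture shows green filling the window.
- **Filter cover:** I dropped the blue cover in with its -x end down in the well and pushed it under the lip. The last pictures show it level, with its edge hidden beneath the lip.
- **Stack:** Only two trays were present. Both are on the outlet with the top cover on top. Camera centres agree with the outlet to within about 1.5 mm, and the yaws match to within a degree or so.
- **Other things:** The bystanders and the brown look-alike cover show no movement in the last scene picture. I saw no sign of the filter cover being knocked or the grip slackening.

None of the final checks failed. The only disagreement was 1–2 mm between the wrist-camera and arm-position estimates, which is within the stated calibration.

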